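# Box up the finished test tiles

### The job

Lift the two finished L-shaped test tiles out of the grinder's catch tray and stand them upright in the wooden carry box, one on each side of its divider. Then put the lid on square and fully home, and swing both steel clamp arms all the way down over it. Never tip the tiles over, leave the round disc in the tray, and do not disturb the cup, the spatula or the brush jar.

Things in the scene. Friction and masses are not known exactly. Their poses are not given: they have to be found in the camera images.
- grinder: Fixed grey bench grinder with an aluminium catch tray towards the robot. Origin: on the table under the tray's centre; x points to the machine. Tray outside 210 (x) x 160 (y) mm, walls 4 mm thick and 18 mm high, floor 4 mm above the table. Housing begins at x = 150 mm, is 150 mm wide, 170 mm deep, 160 mm high, with a motor cap to 185 mm.
- tile1: One of two alike L-shaped terracotta test tiles, standing in the catch tray. Origin: centre of the foot's underside. Foot 36 (x) x 40 (y) x 8 (z) mm; an upright slab 8 mm thick (x) and 40 mm wide (y) stands on the foot's -x edge, centred at x = -14 mm, its top 60 mm above the origin. About 60 g.
- tile2: The other L-shaped test tile, the same as tile1.
- disc: Flat round terracotta disc, 32 mm across, 12 mm high, lying in the catch tray; stays there. Origin: centre of its underside.
- carry_box: Fixed open plywood box. Origin: on the table under its centre. Outside 200 (x) x 120 (y) x 82 (z) mm, walls and floor 6 mm. A full-height 6 mm divider at x = 0 makes two compartments, each 91 (x) x 108 (y) mm. At each x end (y = 0) a steel bracket 30 mm wide, reaching to 132 mm from the centre and 106 mm height, carries a clamp arm.
- lid: Loose plywood lid, starts flat on the table, right way up, 250 g. Origin: centre of its plug's underside. Plug 182 (x) x 102 (y) x 8 mm fits inside the box's rim; plate 192 x 120 x 10 mm above it; on top, central, a dark wooden bar grip 50 (x) x 14 (y) x 32 mm high, top at 50 mm. Home: plate on the rim, origin 74 mm above the table, x axes parallel (either way round).
- clamp_a (a joint): Angle (rad) of the clamp arm at the box's +x end: 0 = down level over the lid, 1.57 = upright; stays where left. Steel bar 16 mm wide, 8 mm thick, 60 mm long from its hinge. It swings inward and down towards the box's centre in the box's plane y = 0; down, its top is 102 mm above the table, about 2 mm clear of the lid.
- clamp_b (a joint): The same for the clamp arm at the box's -x end.
- clamp_a_hinge (a point): Hinge axis of clamp_a (it runs along the box's y): 122 mm from the box's centre along +x, 98 mm above the table.
- clamp_b_hinge (a point): Hinge axis of clamp_b: 122 mm from the box's centre along -x, 98 mm above the table.
- clamp_a_tip (a point): Free end of clamp_a, on the bar's upper (outer) face, 60 mm from the hinge.
- clamp_b_tip (a point): Free end of clamp_b, on the bar's upper (outer) face, 60 mm from the hinge.
- cup: White ceramic cup, 72 mm across, 75 mm high; bystander. Origin: centre of its underside.
- spatula: Spatula 180 mm long lying on the table; bystander. Origin under its middle, it lies along its x axis.
- brush_jar: Blue jar 76 mm across with brushes, 195 mm high in all; bystander. Origin: centre of its underside.
There are look-alikes about, which are no part of the job. What is shaped like the lid but green or pink is not meant.

How it is judged (in metres and radians):
On the way, in this order (a step that is already met when the one before it is completed fails the run):
1. both tiles stand upright and released in the box, one on each side of the divider (((x of tile1 in the frame of carry_box between 0.01 and 0.09 m and y of tile1 in the frame of carry_box between -0.05 and 0.05 m and z of tile1 in the frame of carry_box between 0 and 0.012 m and angle between each of tile1, tile2's own z axis and vertical below 0.12 rad and x of tile2 in the frame of carry_box between -0.09 and -0.01 m and y of tile2 in the frame of carry_box between -0.05 and 0.05 m and z of tile2 in the frame of carry_box between 0 and 0.012 m) or (x of tile1 in the frame of carry_box between -0.09 and -0.01 m and y of tile1 in the frame of carry_box between -0.05 and 0.05 m and z of tile1 in the frame of carry_box between 0 and 0.012 m and angle between each of tile1, tile2's own z axis and vertical below 0.12 rad and x of tile2 in the frame of carry_box between 0.01 and 0.09 m and y of tile2 in the frame of carry_box between -0.05 and 0.05 m and z of tile2 in the frame of carry_box between 0 and 0.012 m)) and contact force between the fingers and tile1 below 0.1 N and contact force between the fingers and tile2 below 0.1 N), for 0.2 s.
2. the lid sits square and fully home on the box (z of lid in the frame of carry_box between 0.07 and 0.0765 m and horizontal distance between lid and carry_box below 0.007 m and angle between the x axis of lid and the x axis of carry_box, either way round below 0.08 rad and angle between lid's own z axis and vertical below 0.04 rad), for 0.2 s.
At the end, for the whole second after the job is handed in: Both tiles stand upright (within 0.12 rad) on the box's floor, one on each side of the divider; the lid is fully home (within 2.5 mm of resting on the rim), within 7 mm and 0.08 rad of square and at rest; both clamp arms are down (below 0.1 rad) (all of step 2 and ((x of tile1 in the frame of carry_box between 0.01 and 0.09 m and y of tile1 in the frame of carry_box between -0.05 and 0.05 m and z of tile1 in the frame of carry_box between 0 and 0.012 m and angle between each of tile1, tile2's own z axis and vertical below 0.12 rad and x of tile2 in the frame of carry_box between -0.09 and -0.01 m and y of tile2 in the frame of carry_box between -0.05 and 0.05 m and z of tile2 in the frame of carry_box between 0 and 0.012 m) or (x of tile1 in the frame of carry_box between -0.09 and -0.01 m and y of tile1 in the frame of carry_box between -0.05 and 0.05 m and z of tile1 in the frame of carry_box between 0 and 0.012 m and angle between each of tile1, tile2's own z axis and vertical below 0.12 rad and x of tile2 in the frame of carry_box between 0.01 and 0.09 m and y of tile2 in the frame of carry_box between -0.05 and 0.05 m and z of tile2 in the frame of carry_box between 0 and 0.012 m)) and value of joint each of clamp_a, clamp_b below 0.1 rad and linear speed of lid below 0.02 m/s); the robot touches nothing.
It fails at once if a tile is tipped over (more than 0.8 rad) (angle between any of tile1, tile2's own z axis and vertical above 0.8 rad).
It fails at once if the disc is moved more than 30 mm, or the cup, spatula or brush jar more than 20 mm (distance of disc from where it was at the start of the episode above 0.03 m or distance of any of cup, spatula, brush_jar from where it was at the start of the episode above 0.02 m).
It also fails if it takes over 72 s, if anything falls off the work surface, if the arm or the gripper's body presses on something with over 40 N, if the wrist force passes 120 N, or if a joint passes its speed limit or range.

### The arm

A 7-joint arm with a two-finger parallel gripper is mounted at the origin on the work surface. World frame = base frame: x ahead of the robot, y to its left, z up, the work surface at z = 0. Lengths are in m, angles in degrees, forces in N, time in s.
With the tool pointing down it reaches from about 0.35 to 0.9 m from the base axis. Payload 19.9 kg.
Tool frame: the origin (TCP) lies at the very end of the fingers, on their centre line; the grasp point (between the pads) lies 19 mm behind it; z points along the fingers, y is the line along which they close (so a half turn about z gives the same grasp; the last joint's range is limited). The gripper opens to 85 mm and grips with 20 to 120 N. Pads are 22 mm wide; open, the fingers measure 114 mm over their backs; the gripper's body (76 mm by 85 mm) begins 54 mm behind the grasp point. The pads swing forward as they close: fully open they stand 13 mm farther back than shut.
Start: joints at [-65.46, 23.915, -0.59, 92.452, 0.269, 63.638, -3.037], TCP at [0.283, 0.557, 0.208] pointing down, gripper open.
Joint ranges: [-161.28, 161.28], [-22.2, 115.67], [-73.04, 71.86], [3.21, 147.25], [-68.34, 248.33], [10.77, 114.83], [-161.83, 161.83]. Speed limits (degrees/s): [108.29, 108.29, 136.94, 136.94, 172.46, 172.46, 172.46].

### API

Orientations are given as a 3x3 rotation matrix whose columns are the frame's x, y, z axes.
In Python, from bench import bot gives the robot as it stands.
- The arm moves only by the tool step_arm, never from a script. Its arguments are lists of equal length, an entry for each row: "delta_rot": the turn, a rotation vector about the tool's x, y, z in degrees, a list of three; "linear": the shift along the tool's x, y, z in cm, a list of three; "grip": the gripper's target within -1 to 1 (fully open at 1, half-way at 0, shut at -1). A call has 1 to 8 rows; each row is the pose to reach, as a shift and turn from the pose commanded when the call began, along the tool's axes at that moment; what a row does not reach only later rows make up. A row lasts 1/12 s, in which the tool goes at most 41.7 mm and 7.16 degrees, less where a joint would pass 70% of its speed; a pose out of reach is approached as far as the arm can. A call with a gripper value outside its range is refused whole. The fingers move at their own pace and stop on an object; "force" is the grip in N (left out, the last holds). Time passes only in rows, so rows that repeat a pose let the fingers close. It gives the time, the measured TCP pose, the force, the opening and the grip force at its end, in the units of the state.
- bot.read_state(): the state, without advancing time (a new reading comes with each control period).
- bot.camera(name): name is "scene" or "top"; returns a dict with "img" (480x640x3 uint8, blue, green, red), "intrinsics" (3x3 intrinsics, pixels), "cam_to_world" (4x4, takes a point from camera to world coordinates). Camera axes: x right, y down, z forward; pixel columns grow to the right and rows downward; lengths in m; the calibration is good to about 2 mm. A picture is of the moment at which its call begins. There is no depth.
- bot.sign_off(): hands the job in; it is judged then, once.
The state is a dict: "time": time; "qpos": joint angles; "joint_vel": joint speeds; "joint_efforts": joint torques, N m; "eef_pos": TCP position; "tool_rot": TCP orientation; "contact_force": force on the tool from outside, world axes, zero at the start; "ft_torque": the same for the moment, N m; "opening": opening from 0.0 (shut) to 1.0 (fully open); "grip_force": force on a finger pad.
Only numpy, scipy, OpenCV 4.12 (cv2) and the standard library are available. Lean on these libraries where they do the work, as an engineer would, in place of code of your own. Each camera call takes 0.05 s, during which the arm holds its last target. There are 200 camera calls.

## Working session

There is one attempt and no reset: what is moved stays moved. The work goes in short steps, Python scripts to look and compute and a tool call to move; the robot and the scene stay as the last step left them, time stands still between calls to the robot, and variables do not carry over. Pictures are saved under pics/ and viewed, at most 10 in all, crops included, and the job is handed in when it is done.

Besides the shell and the picture viewer there is one more tool, called after "Request:" by a JSON object that holds its "method" and its "body", one argument or row to a line. step_arm: Moves the arm, as the interface text tells. Its arguments: {"type":"object","properties":{"delta_rot":{"type":"array","items":{"type":"array","items":{"type":"number"}}},"linear":{"type":"array","items":{"type":"array","items":{"type":"number"}}},"grip":{"type":"array","items":{"type":"number"}},"force":{"type":"number"}},"required":["delta_rot","linear","grip"]}

```bash
mkdir -p pics; python3 - <<'E'
from bench import bot
import cv2,numpy as np
for n in("scene","top"):
    c=bot.camera(n);cv2.imwrite(f"pics/{n}0.png",c["img"]);np.savez(f"{n}.npz",K=c["intrinsics"],T=c["cam_to_world"]);print(n,c["intrinsics"].tolist(),c["cam_to_world"].round(3).tolist())
s=bot.read_state();print(s["eef_pos"],np.round(s["tool_rot"],3).tolist(),s["opening"])
E
```

```text
scene [[552.9840016955383, 0.0, 318.23671540958145], [0.0, 552.9840016955383, 237.04536678219046], [0.0, 0.0, 1.0]] [[-0.714, 0.385, -0.585, 1.28], [0.7, 0.407, -0.587, 0.64], [0.012, -0.828, -0.56, 0.791], [0.0, 0.0, 0.0, 1.0]]
top [[580.4988937974093, 0.0, 317.7092395030456], [0.0, 580.4988937974093, 246.49461818849085], [0.0, 0.0, 1.0]] [[-0.013, -0.986, 0.164, 0.295], [-1.0, 0.01, -0.016, -0.079], [0.014, -0.164, -0.986, 1.523], [0.0, 0.0, 0.0, 1.0]]
[0.2828006  0.5569828  0.20753712] [[-0.892, 0.453, -0.0], [0.453, 0.892, -0.001], [-0.0, -0.001, -1.0]] 1.0000061657396646
```

View pics/scene0.png

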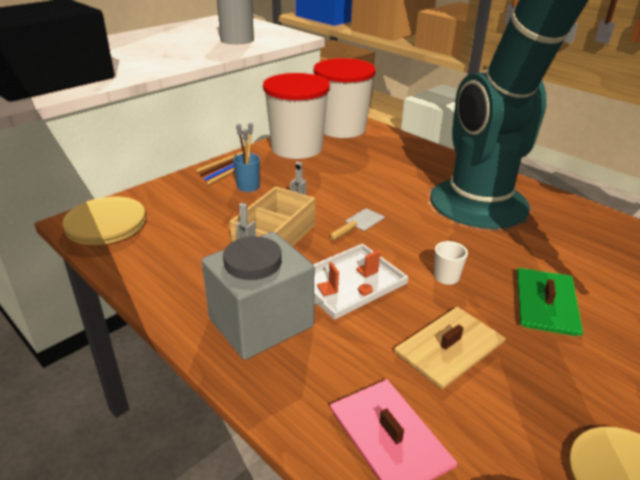

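View pics/top0.png

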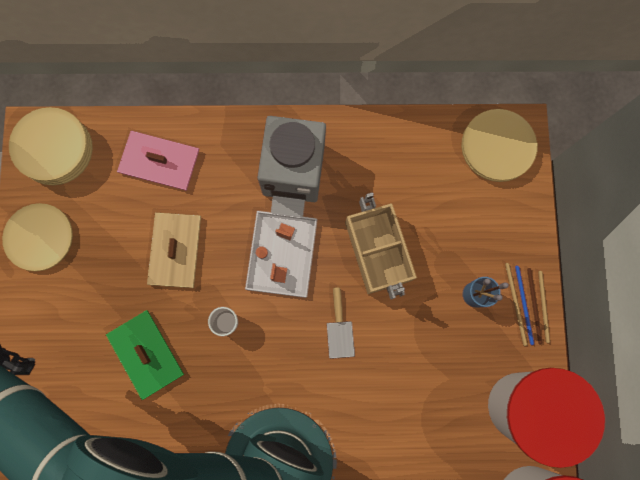

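The top view shows the lid-shaped candidates: pink (158,160), green (146,355) and plain wood (174,250). The plain plywood one is the lid. The tiles are at about (285,231) and (279,272), the disc at (263,253), and the box at (381,248). I'll enlarge these areas to confirm.

```bash
python3 - <<'E'
import cv2
a=cv2.imread("pics/top0.png");b=cv2.imread("pics/scene0.png")
def cr(im,x,y,w,h,s,n):cv2.imwrite(n,cv2.resize(im[y:y+h,x:x+w],None,fx=s,fy=s,interpolation=cv2.INTER_CUBIC))
cr(a,140,190,110,110,5,"pics/c_lid.png")
cr(a,240,190,100,75*1+35,5,"pics/c_tray.png")
cr(a,335,185,100,120,5,"pics/c_box.png")
cr(b,220,150,200,150,4,"pics/c_scene.png")
l=cv2.imread("pics/c_lid.png");t=cv2.imread("pics/c_tray.png")
E
```

```text
(no output)
```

View pics/c_lid.png

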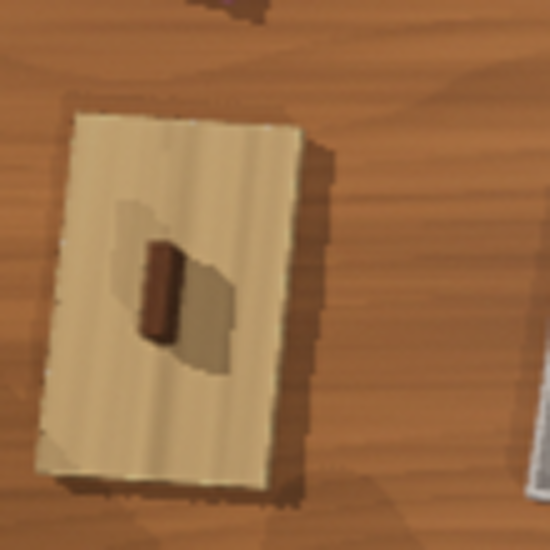

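View pics/c_tray.png

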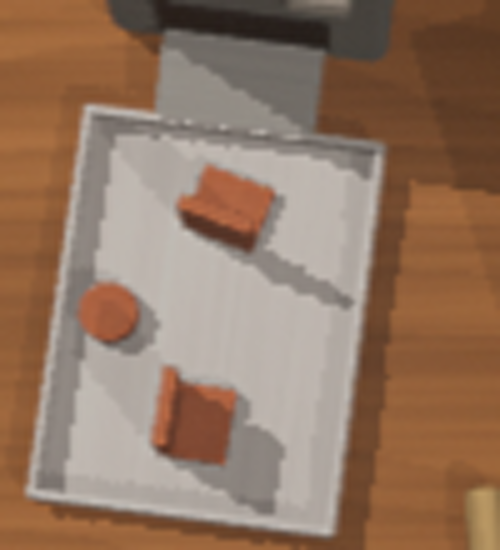

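View pics/c_box.png

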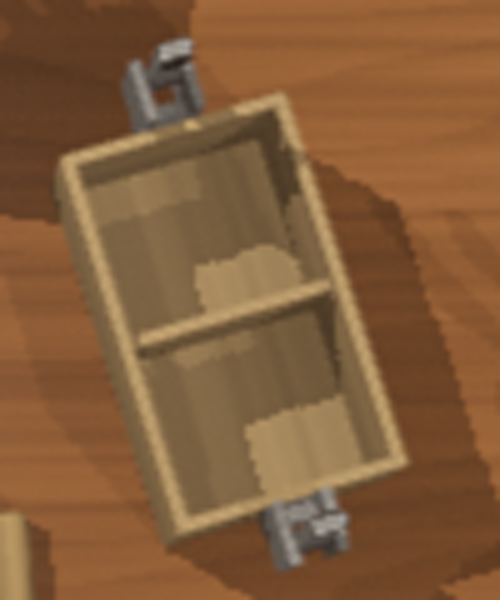

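View pics/c_scene.png

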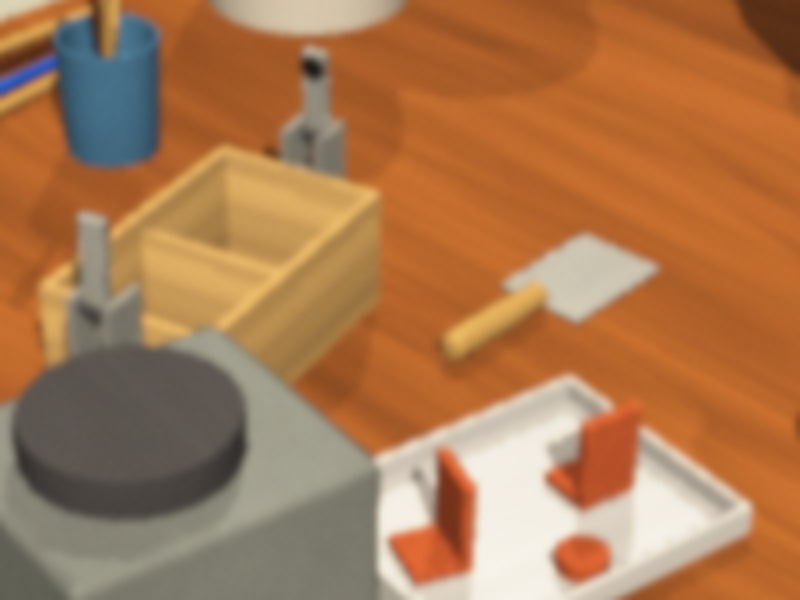

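The crops confirm the plain wood lid, with plate corners at crop (76,115),(303,128),(268,489),(37,474). The box rim corners are (62,158),(283,95),(408,463),(175,540). Tile A's slab faces the robot with its foot away from it; tile B's slab is on the left with its foot to the right. I'll compute poses and overlay the wireframes.

```bash
cat > h.py <<'E'
import numpy as np,cv2
def cam(n):
    d=np.load(n+".npz");return d["K"],d["T"]
def bp(n,u,v,z):
    K,T=cam(n);r=T[:3,:3]@np.linalg.inv(K)@[u,v,1];return T[:3,3]+r*(z-T[2,3])/r[2]
def pr(n,P):
    K,T=cam(n);q=(np.atleast_2d(P)-T[:3,3])@T[:3,:3];q=q@K.T;return q[:,:2]/q[:,2:]
def world(x,y,z,th,P):
    c,s=np.cos(th),np.sin(th);return np.array(P)@np.array([[c,s,0],[-s,c,0],[0,0,1]])+[x,y,z]
def go(x,y,z,phi):
    "phi: world angle (deg) of closing line"
    from bench import bot
    s=bot.read_state();R=np.array(s["tool_rot"]);f=np.radians(phi);best=None
    for k in(0,np.pi):
        a=f+k;Y=np.array([np.cos(a),np.sin(a),0]);G=np.c_[np.cross(Y,[0,0,-1]),Y,[0,0,-1]]
        r=np.degrees(cv2.Rodrigues(R.T@G)[0].ravel())
        if best is None or np.linalg.norm(r)<np.linalg.norm(best):best=r
    print("lin",np.round(R.T@(np.array([x,y,z])-s["eef_pos"])*100,2),"rot",best.round(2))
def st():
    from bench import bot
    s=bot.read_state();R=np.array(s["tool_rot"])
    print("t",round(s["time"],2),"q",np.round(s["qpos"],0),"p",np.round(s["eef_pos"],4),"phi",round(float(np.degrees(np.arctan2(R[1,1],R[0,1]))),2),"op",round(s["opening"],3),"F",np.round(s["contact_force"],1),"g",s["grip_force"])
E
cat > meas.py <<'E'
from h import *
def c5(x0,y0,p):return [((u+.5)/5-.5+x0,(v+.5)/5-.5+y0) for u,v in p]
def rect(n,p,z):
    w=np.array([bp(n,u,v,z) for u,v in p]);c=w.mean(0)
    d=np.linalg.norm(np.roll(w,-1,0)-w,axis=1);ax=(w[0]+w[1]-w[2]-w[3])
    print(c.round(4),d.round(4),"long axis",np.degrees(np.arctan2(ax[1],ax[0])).round(2));return c
print("lid");rect("top",c5(140,190,[(76,115),(303,128),(268,489),(37,474)]),.018)
print("box");rect("top",c5(335,185,[(62,158),(283,95),(408,463),(175,540)]),.082)
print("tray");rect("top",c5(240,190,[(86,106),(384,147),(333,535),(28,496)]),.018)
ts=[]
for e,sgn in(([(180,207),(255,238)],1),([(163,368),(153,447)],-1)):
    a,b=[bp("top",*q,.064) for q in c5(240,190,e)]
    t=b-a;th=np.arctan2(t[1],t[0])+sgn*np.pi/2
    m=(a+b)/2+.018*np.array([np.cos(th),np.sin(th),0]);ts.append((m[0],m[1],th))
    print("tile",m[:2].round(4),np.degrees(th).round(1),np.linalg.norm(t).round(4))
np.save("tiles.npy",ts)
E
cat > ov.py <<'E'
from h import *
ts=np.load("tiles.npy")
L=[(18,8),(18,0),(-18,0),(-18,60),(-10,60),(-10,8)]
def draw(n,x0,y0,w,h,s):
    im=cv2.imread(f"pics/{n}0.png")[y0:y0+h,x0:x0+w];im=cv2.resize(im,None,fx=s,fy=s,interpolation=cv2.INTER_CUBIC)
    for x,y,th in ts:
        P=[[(a/1e3,sy*.02,b/1e3) for a,b in L] for sy in(-1,1)]
        Q=[((pr(n,world(x,y,.004,th,p))-[x0,y0]+.5)*s).astype(int) for p in P]
        for q in Q:cv2.polylines(im,[q],True,(255,0,0),1)
        for a,b in zip(*Q):cv2.line(im,tuple(map(int,a)),tuple(map(int,b)),(255,0,0),1)
    return im
a=draw("top",262,215,44,74,8);b=draw("scene",312,240,75,60,5)
o=np.zeros((592,352+375,3),np.uint8);o[:592,:352]=a;o[:300,352:]=b
import sys;cv2.imwrite(sys.argv[1],o)
E
python3 meas.py; python3 ov.py pics/ov1.png
```

```text
lid
[0.5412 0.2726 0.018 ] [0.1201 0.1917 0.1198 0.1907] long axis -4.18
box
[ 0.5319 -0.2624  0.082 ] [0.118  0.1977 0.1235 0.2017] long axis 15.78
tray
[ 0.5281 -0.0081  0.018 ] [0.1596 0.2072 0.1595 0.2089] long axis -8.01
tile [ 0.5873 -0.0224] -23.3 0.0417
tile [0.4782 0.0329] 82.9 0.0405
```

View pics/ov1.png

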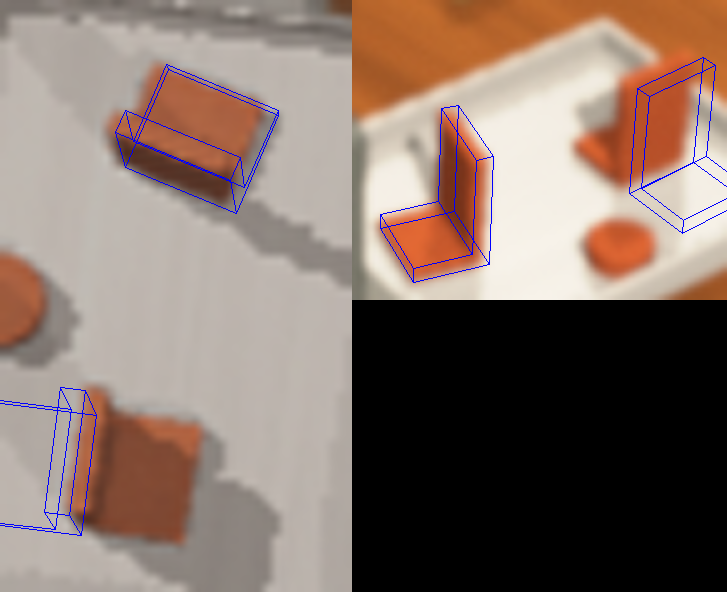

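Tile B's foot actually points the other way (heading about -97°), and tile A's overlay is about 1 px off. I'll refine both with a silhouette fit over the two cameras.

```bash
cat > fit.py <<'E'
from h import *
from scipy.optimize import minimize
S=4
ts=np.load("tiles.npy");ts[1]=[*(bp("top",279,272,.02)[:2]),np.radians(-97)]
ts[1,:2]=[0.4782-.0,0.0329-.036]
def mask(n,x,y,w,h):
    im=cv2.imread(f"pics/{n}0.png")[y:y+h,x:x+w];im=cv2.resize(im,None,fx=S,fy=S,interpolation=cv2.INTER_CUBIC)
    H=cv2.cvtColor(im,cv2.COLOR_BGR2HSV);return ((H[...,1]>115)&((H[...,0]<14)|(H[...,0]>172))).astype(np.uint8)
def ren(n,p,x,y,shape):
    o=np.zeros(shape,np.uint8)
    for a,b,c,d in((-18,18,0,8),(-18,-10,0,60)):
        P=[(i/1e3,j/1e3,k/1e3) for i in(a,b) for j in(-20,20) for k in(c,d)]
        q=((pr(n,world(p[0],p[1],.004,p[2],P))-[x,y]+.5)*S*16).astype(np.int32)
        cv2.fillConvexPoly(o,cv2.convexHull(q),1,shift=4)
    return o
W=[{"top":(270,219,30,26),"scene":(314,258,29,43)},{"top":(270,262,20,25),"scene":(355,246,28,34)}]
for i in(0,1):
    for cams in(("top",),("scene",),("top","scene")):
        ms={n:mask(n,*W[i][n]) for n in cams}
        f=lambda d:sum((ms[n]!=ren(n,ts[i]+np.array(d)*[.001,.001,.02],*W[i][n][:2],ms[n].shape)).sum()/ms[n].sum() for n in cams)
        r=min((minimize(f,[a,b,0],method="Nelder-Mead",options=dict(initial_simplex=np.array([a,b,0])+np.array([[0,0,0],[4,0,0],[0,4,0],[0,0,5]]))) for a in(-3,3) for b in(-3,3)),key=lambda r:r.fun)
        p=ts[i]+r.x*[.001,.001,.02];print(i,cams,p[:2].round(4),np.degrees(p[2]).round(1),round(r.fun,3))
    ts[i]=p
np.save("tiles.npy",ts)
for x,y,t in ts:
    print("slab centre",x-.014*np.cos(t),y-.014*np.sin(t),np.degrees(t))
E
python3 fit.py; python3 ov.py pics/ov2.png; python3 -c "
from h import *
for P in[(.5412,.2726,.05)]:print(pr('top',P),pr('scene',P))"
```

```text
0 ('top',) [ 0.5903 -0.0194] -17.5 0.23
0 ('scene',) [ 0.5893 -0.0242] -29.6 0.214
0 ('top', 'scene') [ 0.5906 -0.0206] -24.4 0.537
1 ('top',) [ 0.4749 -0.002 ] -93.0 0.19
1 ('scene',) [ 0.4728 -0.0084] -90.8 0.232
1 ('top', 'scene') [ 0.4747 -0.0035] -99.3 0.529
slab centre 0.5778269284211894 -0.014825768142557604 -24.414012014891235
slab centre 0.4769477312749781 0.010284592104870633 -99.2636524027467
[[170.95464675 247.53477412]] [[454.45353285 330.59732509]]
```

View pics/ov2.png

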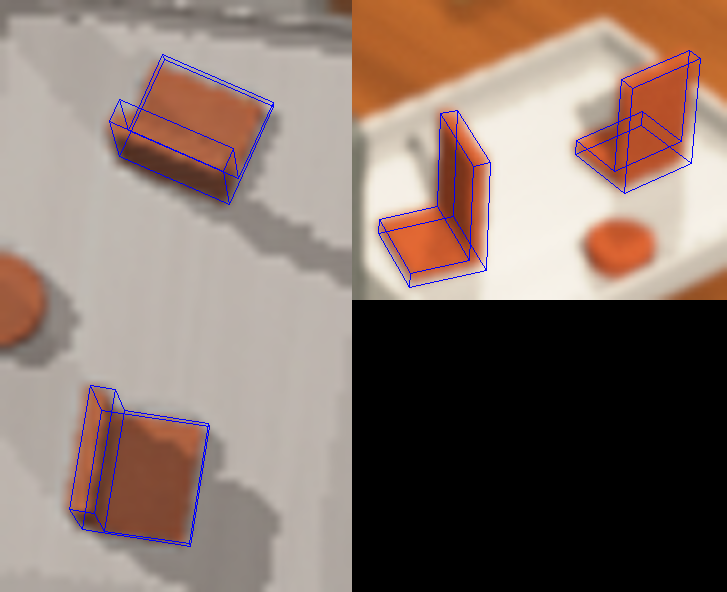

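The overlay now matches both tiles to about 1–2 mm. I'll move above tile A with a thickness grasp.

```bash
python3 -c "
from h import *
go(.578,-.015,.12,-24.4)"
```

```text
lin [-52.21 -37.63   8.8 ] rot [-5.000e-02  5.000e-02  8.748e+01]
```

Request:
{"method": "step_arm", "body": {
  "linear": [
    [-26,-19,5],
    [-26,-19,5],
    [-26,-19,5],
    [-26,-19,5],
    [-26,-19,5],
    [-26,-19,5],
    [-26,-19,5],
    [-26,-19,5]
  ],
  "delta_rot": [
    [0,0,50],
    [0,0,50],
    [0,0,50],
    [0,0,50],
    [0,0,50],
    [0,0,50],
    [0,0,50],
    [0,0,50]
  ],
  "grip": [0.2,0.2,0.2,0.2,0.2,0.2,0.2,0.2],
  "force": 30
}}

```text
time: 0.77
eef_pos: [0.4294, 0.2672, 0.1577]
tool_rot: [[-0.217, 0.976, -0.0], [0.976, 0.217, -0.001], [-0.001, -0.0, -1.0]]
contact_force: [0.7, 0.3, 0.7]
opening: 0.6
grip_force: 0.0
```

```bash
python3 -c "
from h import *
st();go(.578,-.015,.12,-24.4)"
```

```text
t 0.77 q [-49.  15.  16. 113.  -5.  53. -18.] p [0.4294 0.2672 0.1577] phi 12.51 op 0.6 F [0.7 0.3 0.7] g 0.0
lin [-30.77   8.39   3.78] rot [-0.000e+00  3.000e-02  3.691e+01]
```

Request:
{"method": "step_arm", "body": {
  "linear": [
    [-30.8,8.4,3.8],
    [-30.8,8.4,3.8],
    [-30.8,8.4,3.8],
    [-30.8,8.4,3.8],
    [-30.8,8.4,3.8],
    [-30.8,8.4,3.8],
    [-30.8,8.4,3.8],
    [-30.8,8.4,3.8]
  ],
  "delta_rot": [
    [0,0,36.9],
    [0,0,36.9],
    [0,0,36.9],
    [0,0,36.9],
    [0,0,36.9],
    [0,0,36.9],
    [0,0,36.9],
    [0,0,36.9]
  ],
  "grip": [0.2,0.2,0.2,0.2,0.2,0.2,0.2,0.2]
}}

```text
time: 1.43
eef_pos: [0.581, -0.0145, 0.1196]
tool_rot: [[0.406, 0.914, -0.0], [0.914, -0.406, -0.001], [-0.001, 0.0, -1.0]]
contact_force: [0.0, -0.6, 0.3]
opening: 0.601
grip_force: 0.0
```

```bash
python3 -c "
from h import *
st();go(.578,-.015,.026,-24.4)"
```

```text
t 1.43 q [-23.  27.  27. 104. -15.  52. -12.] p [ 0.581  -0.0145  0.1196] phi -23.94 op 0.601 F [ 0.  -0.6  0.3] g 0.0
lin [-0.16 -0.26  9.36] rot [0.02 0.07 0.46]
```

Request:
{"method": "step_arm", "body": {
  "linear": [
    [0,0,4],
    [0,0,4],
    [0,0,4],
    [0,0,4]
  ],
  "delta_rot": [
    [0,0,0],
    [0,0,0],
    [0,0,0],
    [0,0,0]
  ],
  "grip": [0.2,0.2,0.2,0.2]
}}

```text
time: 1.77
eef_pos: [0.5805, -0.0104, 0.081]
tool_rot: [[0.403, 0.915, 0.0], [0.915, -0.403, 0.0], [0.0, 0.0, -1.0]]
contact_force: [1.4, -0.0, 1.1]
opening: 0.599
grip_force: 0.0
```

```bash
python3 -c "
from h import *
st();go(.578,-.015,.026,-24.4)"
```

```text
t 1.77 q [-22.  30.  26. 106. -17.  48. -11.] p [ 0.5805 -0.0104  0.081 ] phi -23.78 op 0.599 F [ 1.4 -0.   1.1] g 0.0
lin [-0.52 -0.04  5.5 ] rot [ 0.01 -0.    0.62]
```

Request:
{"method": "step_arm", "body": {
  "linear": [
    [-0.5,0,1],
    [-0.5,0,3],
    [-0.5,0,5.5],
    [-0.5,0,5.5],
    [-0.5,0,5.5],
    [-0.5,0,5.5]
  ],
  "delta_rot": [
    [0,0,0.6],
    [0,0,0.6],
    [0,0,0.6],
    [0,0,0.6],
    [0,0,0.6],
    [0,0,0.6]
  ],
  "grip": [0.2,0.2,0.2,0.2,0.2,0.2]
}}

```text
time: 2.27
eef_pos: [0.579, -0.0153, 0.0266]
tool_rot: [[0.413, 0.911, 0.002], [0.911, -0.413, 0.0], [0.001, 0.001, -1.0]]
contact_force: [0.4, 0.0, -0.0]
opening: 0.603
grip_force: 0.0
```

Request:
{"method": "step_arm", "body": {
  "linear": [
    [0,0,0],
    [0,0,0],
    [0,0,0],
    [0,0,0],
    [0,0,0],
    [0,0,0],
    [0,0,0],
    [0,0,0]
  ],
  "delta_rot": [
    [0,0,0],
    [0,0,0],
    [0,0,0],
    [0,0,0],
    [0,0,0],
    [0,0,0],
    [0,0,0],
    [0,0,0]
  ],
  "grip": [-0.2,-0.5,-0.6,-0.7,-0.8,-0.9,-1,-1]
}}

```text
time: 2.93
eef_pos: [0.5784, -0.0154, 0.0254]
tool_rot: [[0.413, 0.911, 0.0], [0.911, -0.413, 0.0], [0.0, 0.0, -1.0]]
contact_force: [-1.9, 1.6, 6.1]
opening: 0.081
grip_force: 31.5
```

```bash
python3 -c "
from h import *
st()
import math
c,s=math.cos(math.radians(15.78)),math.sin(math.radians(15.78))
go(.5319+.0385*c,-.2624+.0385*s,.145,15.8)"
```

```text
t 2.93 q [-20.  35.  24. 107. -20.  42.  -9.] p [ 0.5784 -0.0154  0.0254] phi -24.42 op 0.081 F [-1.9  1.6  6.1] g 31.546112895011902
lin [-21.92   8.92 -11.96] rot [ 1.000e-02 -1.000e-02 -4.022e+01]
```

Request:
{"method": "step_arm", "body": {
  "linear": [
    [0,0,-2],
    [0,0,-5],
    [0,0,-9],
    [0,0,-12],
    [0,0,-12],
    [0,0,-12]
  ],
  "delta_rot": [
    [0,0,0],
    [0,0,0],
    [0,0,0],
    [0,0,0],
    [0,0,0],
    [0,0,0]
  ],
  "grip": [-1,-1,-1,-1,-1,-1]
}}

```text
time: 3.43
eef_pos: [0.5791, -0.0153, 0.1467]
tool_rot: [[0.413, 0.911, 0.003], [0.911, -0.413, 0.001], [0.002, 0.002, -1.0]]
contact_force: [-1.0, 0.6, -0.8]
opening: 0.081
grip_force: 30.7
```

Request:
{"method": "step_arm", "body": {
  "linear": [
    [-3,1,0],
    [-6,2.4,0],
    [-9,3.6,0],
    [-12,4.8,0],
    [-15,6,0],
    [-18,7.2,0],
    [-21,8.4,0],
    [-21.9,8.9,0]
  ],
  "delta_rot": [
    [0,0,-5],
    [0,0,-10],
    [0,0,-15],
    [0,0,-20],
    [0,0,-25],
    [0,0,-30],
    [0,0,-35],
    [0,0,-40]
  ],
  "grip": [-1,-1,-1,-1,-1,-1,-1,-1]
}}

```text
time: 4.1
eef_pos: [0.5666, -0.2569, 0.1438]
tool_rot: [[-0.268, 0.963, -0.002], [0.963, 0.268, -0.001], [-0.001, -0.003, -1.0]]
contact_force: [-0.1, -0.5, -0.1]
opening: 0.083
grip_force: 30.6
```

Request:
{"method": "step_arm", "body": {
  "linear": [
    [0,0,0],
    [0,0,0],
    [0,0,0]
  ],
  "delta_rot": [
    [0,0,0],
    [0,0,0],
    [0,0,0]
  ],
  "grip": [-1,-1,-1]
}}

```text
time: 4.35
eef_pos: [0.5686, -0.2503, 0.1442]
tool_rot: [[-0.267, 0.964, -0.001], [0.964, 0.267, 0.001], [0.001, -0.001, -1.0]]
contact_force: [0.6, -0.2, -1.1]
opening: 0.083
grip_force: 30.7
```

```bash
python3 - <<'E'
from h import *
from bench import bot
st()
import math
c,s=math.cos(math.radians(15.78)),math.sin(math.radians(15.78))
go(.5319+.0385*c,-.2624+.0385*s,.0285,15.8)
a=bot.camera("scene")["img"][130:260,200:340];b=bot.camera("top")["img"][175:305,330:430]
f=lambda i:cv2.resize(i,None,fx=3.3,fy=3.3,interpolation=cv2.INTER_CUBIC)
cv2.imwrite("pics/p1.png",np.hstack([f(a),f(b)]))
E
```

```text
t 4.35 q [  5.  29.  22.  97. -12.  57.  46.] p [ 0.5686 -0.2503  0.1442] phi 15.51 op 0.083 F [ 0.6 -0.2 -1.1] g 30.667514204978943
lin [-0.18 -0.   11.57] rot [-0.06 -0.07 -0.29]
```

View pics/p1.png

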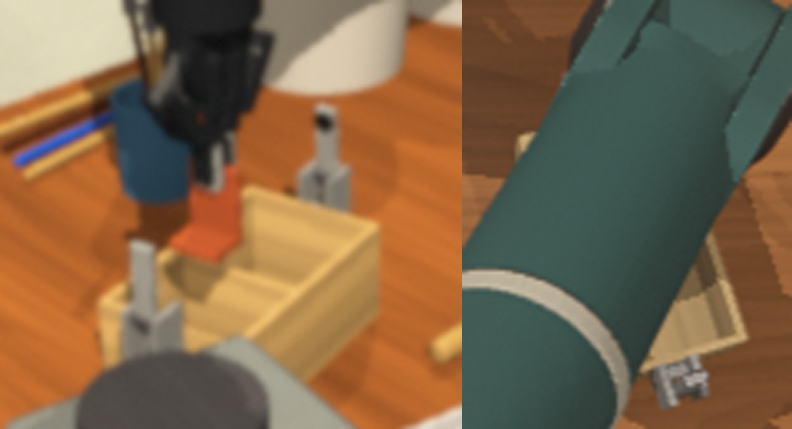

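The tile hangs upright at about (215,225), above the near compartment with its foot facing outward. I'll lower and release it.

Request:
{"method": "step_arm", "body": {
  "linear": [
    [-0.2,0,3],
    [-0.2,0,6],
    [-0.2,0,9],
    [-0.2,0,10.5],
    [-0.2,0,11.2],
    [-0.2,0,11.5],
    [-0.2,0,11.5],
    [-0.2,0,11.5]
  ],
  "delta_rot": [
    [0,0,0],
    [0,0,0],
    [0,0,0],
    [0,0,0],
    [0,0,0],
    [0,0,0],
    [0,0,0],
    [0,0,0]
  ],
  "grip": [-1,-1,-1,-1,-1,-1,-1,-1]
}}

```text
time: 5.12
eef_pos: [0.5701, -0.2536, 0.0313]
tool_rot: [[-0.269, 0.963, 0.001], [0.963, 0.269, -0.001], [-0.001, 0.001, -1.0]]
contact_force: [0.3, 0.4, -0.4]
opening: 0.085
grip_force: 30.6
```

```bash
python3 -c "
from h import *
st()"
```

```text
t 5.12 q [  7.  37.  19. 100. -16.  45.  50.] p [ 0.5701 -0.2536  0.0313] phi 15.59 op 0.085 F [ 0.3  0.4 -0.4] g 30.62539279460907
```

Request:
{"method": "step_arm", "body": {
  "linear": [
    [0,0,0.15],
    [0,0,0.3],
    [0,0,0.3],
    [0,0,0.3]
  ],
  "delta_rot": [
    [0,0,0],
    [0,0,0],
    [0,0,0],
    [0,0,0]
  ],
  "grip": [-1,-1,-1,-1]
}}

```text
time: 5.45
eef_pos: [0.5694, -0.2535, 0.0274]
tool_rot: [[-0.269, 0.963, 0.0], [0.963, 0.269, -0.0], [-0.0, 0.0, -1.0]]
contact_force: [0.1, 0.6, 1.5]
opening: 0.08
grip_force: 30.8
```

Request:
{"method": "step_arm", "body": {
  "linear": [
    [0,0,0],
    [0,0,0],
    [0,0,0],
    [0,0,0],
    [0,0,0]
  ],
  "delta_rot": [
    [0,0,0],
    [0,0,0],
    [0,0,0],
    [0,0,0],
    [0,0,0]
  ],
  "grip": [-0.85,-0.75,-0.6,-0.5,-0.5]
}}

```text
time: 5.87
eef_pos: [0.5693, -0.2536, 0.0271]
tool_rot: [[-0.269, 0.963, 0.0], [0.963, 0.269, -0.0], [-0.0, -0.0, -1.0]]
contact_force: [-0.4, -0.2, -0.3]
opening: 0.247
grip_force: 0.0
```

Request:
{"method": "step_arm", "body": {
  "linear": [
    [0,0,-1],
    [0,0,-4],
    [0,0,-8],
    [0,0,-11],
    [0,0,-12],
    [0,0,-12]
  ],
  "delta_rot": [
    [0,0,0],
    [0,0,0],
    [0,0,0],
    [0,0,0],
    [0,0,0],
    [0,0,0]
  ],
  "grip": [-0.5,-0.5,-0.5,-0.5,-0.5,0]
}}

```text
time: 6.37
eef_pos: [0.5707, -0.2542, 0.1509]
tool_rot: [[-0.269, 0.963, 0.005], [0.963, 0.269, -0.002], [-0.003, 0.004, -1.0]]
contact_force: [0.3, -0.6, -0.2]
opening: 0.375
grip_force: 0.0
```

```bash
python3 -c "
from h import *
st();go(.477,.0115,.12,80.7)"
```

```text
t 6.37 q [  5.  28.  22.  96. -12.  57.  47.] p [ 0.5707 -0.2542  0.1509] phi 15.58 op 0.375 F [ 0.3 -0.6 -0.2] g 0.0
lin [28.12 -1.91  3.  ] rot [  0.13   0.29 -65.12]
```

Request:
{"method": "step_arm", "body": {
  "linear": [
    [28.1,-1.9,3],
    [28.1,-1.9,3],
    [28.1,-1.9,3],
    [28.1,-1.9,3],
    [28.1,-1.9,3],
    [28.1,-1.9,3],
    [28.1,-1.9,3],
    [28.1,-1.9,3]
  ],
  "delta_rot": [
    [0,0,-65],
    [0,0,-65],
    [0,0,-65],
    [0,0,-65],
    [0,0,-65],
    [0,0,-65],
    [0,0,-65],
    [0,0,-65]
  ],
  "grip": [0.2,0.2,0.2,0.2,0.2,0.2,0.2,0.2]
}}

```text
time: 7.03
eef_pos: [0.4727, 0.018, 0.1161]
tool_rot: [[-0.959, 0.282, -0.003], [0.282, 0.959, 0.001], [0.003, 0.001, -1.0]]
contact_force: [1.4, 0.7, -0.4]
opening: 0.6
grip_force: 0.0
```

Request:
{"method": "step_arm", "body": {
  "linear": [
    [0,0,0],
    [0,0,0],
    [0,0,0],
    [0,0,0]
  ],
  "delta_rot": [
    [0,0,-8],
    [0,0,-8],
    [0,0,-8],
    [0,0,-8]
  ],
  "grip": [0.2,0.2,0.2,0.2]
}}

```text
time: 7.37
eef_pos: [0.4754, 0.0116, 0.1168]
tool_rot: [[-0.987, 0.163, -0.001], [0.163, 0.987, -0.0], [0.0, -0.0, -1.0]]
contact_force: [-0.3, 0.3, 0.2]
opening: 0.598
grip_force: 0.0
```

```bash
python3 -c "
from h import *
st();go(.477,.0115,.026,80.7)"
```

```text
t 7.37 q [ -9.  16.   5. 118.  -2.  46.  77.] p [0.4754 0.0116 0.1168] phi 80.59 op 0.598 F [-0.3  0.3  0.2] g 0.0
lin [-0.17  0.02  9.08] rot [-0.01 -0.03 -0.11]
```

Request:
{"method": "step_arm", "body": {
  "linear": [
    [-0.2,0,3],
    [-0.2,0,6],
    [-0.2,0,8],
    [-0.2,0,9.1],
    [-0.2,0,9.1],
    [-0.2,0,9.1]
  ],
  "delta_rot": [
    [0,0,0],
    [0,0,0],
    [0,0,0],
    [0,0,0],
    [0,0,0],
    [0,0,0]
  ],
  "grip": [0.2,0.2,0.2,0.2,0.2,0.2]
}}

```text
time: 7.87
eef_pos: [0.4776, 0.0115, 0.0263]
tool_rot: [[-0.987, 0.16, -0.001], [0.16, 0.987, -0.0], [0.001, -0.0, -1.0]]
contact_force: [-0.6, 0.2, -0.5]
opening: 0.605
grip_force: 0.0
```

Request:
{"method": "step_arm", "body": {
  "linear": [
    [0,0,0],
    [0,0,0],
    [0,0,0],
    [0,0,0],
    [0,0,0],
    [0,0,0],
    [0,0,0],
    [0,0,0]
  ],
  "delta_rot": [
    [0,0,0],
    [0,0,0],
    [0,0,0],
    [0,0,0],
    [0,0,0],
    [0,0,0],
    [0,0,0],
    [0,0,0]
  ],
  "grip": [-0.2,-0.5,-0.6,-0.7,-0.8,-0.9,-1,-1]
}}

```text
time: 8.53
eef_pos: [0.4778, 0.0114, 0.0266]
tool_rot: [[-0.987, 0.159, 0.001], [0.159, 0.987, -0.0], [-0.001, -0.0, -1.0]]
contact_force: [-1.3, -2.9, 7.9]
opening: 0.083
grip_force: 31.1
```

Request:
{"method": "step_arm", "body": {
  "linear": [
    [0,0,-2],
    [0,0,-5],
    [0,0,-9],
    [0,0,-12.5],
    [0,0,-12.5],
    [0,0,-12.5],
    [0,0,-12.5]
  ],
  "delta_rot": [
    [0,0,0],
    [0,0,0],
    [0,0,0],
    [0,0,0],
    [0,0,0],
    [0,0,0],
    [0,0,0]
  ],
  "grip": [-1,-1,-1,-1,-1,-1,-1]
}}

```text
time: 9.12
eef_pos: [0.4773, 0.0117, 0.1509]
tool_rot: [[-0.987, 0.159, -0.0], [0.159, 0.987, -0.0], [0.0, -0.0, -1.0]]
contact_force: [-0.6, -0.3, -1.3]
opening: 0.085
grip_force: 29.8
```

```bash
python3 -c "
from h import *
st()
import math
c,s=math.cos(math.radians(15.78)),math.sin(math.radians(15.78))
# tile foot direction = -box y ; slab 10mm to +y of centre
go(.5319-.0485*c-.010*s,-.2624-.0485*s+.010*c,.15,105.8)"
```

```text
t 9.12 q [-10.  13.   5. 116.  -1.  51.  77.] p [0.4773 0.0117 0.1509] phi 80.88 op 0.085 F [-0.6 -0.3 -1.3] g 29.83829140663147
lin [ -4.92 -27.33   0.09] rot [ -0.    -0.   -24.92]
```

Joint 7 would end up near its limit that way, so I'll use the mirrored placement (closing along box x, foot toward -x).

```bash
python3 -c "
from h import *
import math
c,s=math.cos(math.radians(15.78)),math.sin(math.radians(15.78))
go(.5319-.0385*c,-.2624-.0385*s,.15,15.8)"
```

```text
lin [ -6.25 -27.82   0.09] rot [-0.   -0.   65.08]
```

Request:
{"method": "step_arm", "body": {
  "linear": [
    [-0.7,-3,0],
    [-1.4,-6,0],
    [-2.1,-9.5,0],
    [-2.9,-13,0],
    [-3.7,-16.5,0],
    [-4.5,-20,0],
    [-5.3,-24,0],
    [-6.2,-27.8,0]
  ],
  "delta_rot": [
    [0,0,6],
    [0,0,12],
    [0,0,18],
    [0,0,24],
    [0,0,31],
    [0,0,38],
    [0,0,45],
    [0,0,52]
  ],
  "grip": [-1,-1,-1,-1,-1,-1,-1,-1]
}}

```text
time: 9.78
eef_pos: [0.4936, -0.2744, 0.1498]
tool_rot: [[-0.478, 0.878, -0.002], [0.878, 0.478, 0.0], [0.001, -0.002, -1.0]]
contact_force: [1.3, -0.2, -0.2]
opening: 0.084
grip_force: 29.8
```

Request:
{"method": "step_arm", "body": {
  "linear": [
    [0,0,0],
    [0,0,0],
    [0,0,0],
    [0,0,0],
    [0,0,0]
  ],
  "delta_rot": [
    [0,0,7],
    [0,0,13],
    [0,0,13],
    [0,0,13],
    [0,0,13]
  ],
  "grip": [-1,-1,-1,-1,-1]
}}

```text
time: 10.2
eef_pos: [0.4945, -0.272, 0.1505]
tool_rot: [[-0.278, 0.961, -0.001], [0.961, 0.278, 0.0], [0.001, -0.001, -1.0]]
contact_force: [0.4, 0.4, -0.3]
opening: 0.082
grip_force: 29.8
```

```bash
python3 -c "
from h import *
st()
import math
c,s=math.cos(math.radians(15.78)),math.sin(math.radians(15.78))
go(.5319-.0385*c,-.2624-.0385*s,.0295,15.8)"
```

```text
t 10.2 q [  6.  23.  24. 105. -11.  55.  52.] p [ 0.4945 -0.272   0.1505] phi 16.14 op 0.082 F [ 0.4  0.4 -0.3] g 29.8150035738945
lin [-0.1   0.03 12.1 ] rot [-0.06 -0.03  0.34]
```

Request:
{"method": "step_arm", "body": {
  "linear": [
    [-0.1,0,3],
    [-0.1,0,6],
    [-0.1,0,9],
    [-0.1,0,11],
    [-0.1,0,11.8],
    [-0.1,0,12.1],
    [-0.1,0,12.1],
    [-0.1,0,12.1]
  ],
  "delta_rot": [
    [0,0,0],
    [0,0,0],
    [0,0,0],
    [0,0,0],
    [0,0,0],
    [0,0,0],
    [0,0,0],
    [0,0,0]
  ],
  "grip": [-1,-1,-1,-1,-1,-1,-1,-1]
}}

```text
time: 10.87
eef_pos: [0.4956, -0.2739, 0.0313]
tool_rot: [[-0.274, 0.962, 0.001], [0.962, 0.274, -0.001], [-0.001, 0.001, -1.0]]
contact_force: [0.2, -0.2, 0.2]
opening: 0.079
grip_force: 29.8
```

Request:
{"method": "step_arm", "body": {
  "linear": [
    [0,0,0],
    [0,0,0]
  ],
  "delta_rot": [
    [0,0,0],
    [0,0,0]
  ],
  "grip": [-1,-1]
}}

```text
time: 11.03
eef_pos: [0.4955, -0.2738, 0.0312]
tool_rot: [[-0.274, 0.962, 0.002], [0.962, 0.274, -0.001], [-0.001, 0.001, -1.0]]
contact_force: [-0.3, 0.5, -0.6]
opening: 0.084
grip_force: 29.8
```

Request:
{"method": "step_arm", "body": {
  "linear": [
    [0,0,0.2],
    [0,0,0.25],
    [0,0,0.25]
  ],
  "delta_rot": [
    [0,0,0],
    [0,0,0],
    [0,0,0]
  ],
  "grip": [-1,-1,-1]
}}

```text
time: 11.28
eef_pos: [0.4956, -0.2738, 0.0286]
tool_rot: [[-0.274, 0.962, 0.002], [0.962, 0.274, -0.0], [-0.001, 0.001, -1.0]]
contact_force: [-1.2, 1.5, 13.3]
opening: 0.081
grip_force: 31.6
```

Request:
{"method": "step_arm", "body": {
  "linear": [
    [0,0,0],
    [0,0,0],
    [0,0,0],
    [0,0,0],
    [0,0,0]
  ],
  "delta_rot": [
    [0,0,0],
    [0,0,0],
    [0,0,0],
    [0,0,0],
    [0,0,0]
  ],
  "grip": [-0.85,-0.75,-0.6,-0.5,-0.5]
}}

```text
time: 11.7
eef_pos: [0.4949, -0.2735, 0.0276]
tool_rot: [[-0.274, 0.962, -0.0], [0.962, 0.274, -0.0], [-0.0, -0.0, -1.0]]
contact_force: [-0.1, -0.1, 0.5]
opening: 0.251
grip_force: 0.0
```

Request:
{"method": "step_arm", "body": {
  "linear": [
    [0,0,-1],
    [0,0,-4],
    [0,0,-8],
    [0,0,-12],
    [0,0,-15],
    [0,0,-15],
    [0,0,-15]
  ],
  "delta_rot": [
    [0,0,0],
    [0,0,0],
    [0,0,0],
    [0,0,0],
    [0,0,0],
    [0,0,0],
    [0,0,0]
  ],
  "grip": [-0.5,-0.5,-0.5,-0.5,-0.5,0,0]
}}

```text
time: 12.28
eef_pos: [0.4957, -0.2739, 0.1799]
tool_rot: [[-0.274, 0.962, 0.003], [0.962, 0.274, -0.001], [-0.002, 0.003, -1.0]]
contact_force: [-0.7, 0.2, 0.5]
opening: 0.5
grip_force: 0.0
```

```bash
python3 -c "
from h import *
st()
go(.5412,.2726,.15,85.8)"
```

```text
t 12.28 q [  5.  21.  25. 104. -10.  58.  51.] p [ 0.4957 -0.2739  0.1799] phi 15.88 op 0.5 F [-0.7  0.2  0.5] g 0.0
lin [51.32 19.33  2.95] rot [  0.08   0.21 -69.92]
```

Request:
{"method": "step_arm", "body": {
  "linear": [
    [31,12,1],
    [31,12,1],
    [31,12,1],
    [31,12,1],
    [31,12,1],
    [31,12,1],
    [31,12,1],
    [31,12,1]
  ],
  "delta_rot": [
    [0,0,-40],
    [0,0,-40],
    [0,0,-40],
    [0,0,-40],
    [0,0,-40],
    [0,0,-40],
    [0,0,-40],
    [0,0,-40]
  ],
  "grip": [0,0,0,0,0,0,0,0]
}}

```text
time: 12.95
eef_pos: [0.5246, 0.0594, 0.1669]
tool_rot: [[-0.828, 0.561, -0.001], [0.561, 0.828, -0.0], [0.001, -0.001, -1.0]]
contact_force: [1.1, -0.8, 0.3]
opening: 0.503
grip_force: 0.0
```

Request:
{"method": "step_arm", "body": {
  "linear": [
    [0,0,0]
  ],
  "delta_rot": [
    [0,0,0]
  ],
  "grip": [0]
}}

```text
time: 13.03
eef_pos: [0.5247, 0.0657, 0.1665]
tool_rot: [[-0.833, 0.554, -0.002], [0.554, 0.833, 0.002], [0.003, 0.001, -1.0]]
contact_force: [-0.2, 2.0, -0.3]
opening: 0.497
grip_force: 0.0
```

```bash
python3 -c "
from h import *
st()
go(.5412,.2726,.12,85.8)
print('box scene crop pred (back,right,front,left)')
P=[(sx*.1,sy*.06,.082) for sx,sy in((-1,-1),(-1,1),(1,1),(1,-1))]
print((((pr('scene',world(.5319,-.2624,0,np.radians(15.78),P))-[220,150]+.5)*4)).round(1))
P=[(sx*.096,sy*.06,.018) for sx,sy in((-1,-1),(-1,1),(1,1),(1,-1))]
print(pr('scene',world(.5412,.2726,0,np.radians(-4.18),P)).round(1))
"
```

```text
t 13.03 q [-18.  17.   9. 109.  -3.  55.  49.] p [0.5247 0.0657 0.1665] phi 56.39 op 0.497 F [-0.2  2.  -0.3] g 0.0
lin [10.07 18.14  4.69] rot [  0.08  -0.14 -29.41]
box scene crop pred (back,right,front,left)
[[231.2 148.1]
 [388.7 195. ]
 [214.6 345.4]
 [ 46.2 287.7]]
[[458.1 306.1]
 [506.9 337.2]
 [444.8 385.7]
 [395.7 348.2]]
```

Request:
{"method": "step_arm", "body": {
  "linear": [
    [10,18,4.7],
    [10,18,4.7],
    [10,18,4.7],
    [10,18,4.7],
    [10,18,4.7],
    [10,18,4.7],
    [10,18,4.7],
    [10,18,4.7]
  ],
  "delta_rot": [
    [0,0,-29.4],
    [0,0,-29.4],
    [0,0,-29.4],
    [0,0,-29.4],
    [0,0,-29.4],
    [0,0,-29.4],
    [0,0,-29.4],
    [0,0,-29.4]
  ],
  "grip": [0,0,0,0,0,0,0,0]
}}

```text
time: 13.7
eef_pos: [0.5431, 0.262, 0.1196]
tool_rot: [[-0.997, 0.082, -0.002], [0.082, 0.997, -0.001], [0.002, -0.001, -1.0]]
contact_force: [0.7, 0.1, -0.4]
opening: 0.5
grip_force: 0.0
```

```bash
python3 -c "
from h import *
from bench import bot
a=bot.camera('top')['img'];cv2.imwrite('pics/top1.png',a);cv2.imwrite('pics/lk.png',np.hstack([cv2.resize(a[185:305,335:435],None,fx=4.8,fy=4.8,interpolation=cv2.INTER_CUBIC),cv2.resize(a[200:300,145:205],(320,576),interpolation=cv2.INTER_CUBIC)]))
st();go(.5412,.2726,.024,85.8)"
```

```text
t 13.75 q [-29.  27.  -0. 100.   0.  53.  57.] p [0.5435 0.2613 0.12  ] phi 85.21 op 0.498 F [-0.8 -0.9 -0.1] g 0.0
lin [0.32 1.12 9.6 ] rot [-0.07 -0.05 -0.59]
```

Request:
{"method": "step_arm", "body": {
  "linear": [
    [0.3,1.1,2],
    [0.3,1.1,4],
    [0.3,1.1,6.5],
    [0.3,1.1,6.5],
    [0.3,1.1,6.5]
  ],
  "delta_rot": [
    [0,0,-0.6],
    [0,0,-0.6],
    [0,0,-0.6],
    [0,0,-0.6],
    [0,0,-0.6]
  ],
  "grip": [0,0,0,0,0]
}}

```text
time: 14.17
eef_pos: [0.5413, 0.2722, 0.0553]
tool_rot: [[-0.997, 0.073, -0.002], [0.073, 0.997, -0.001], [0.002, -0.002, -1.0]]
contact_force: [0.9, -0.4, 1.1]
opening: 0.5
grip_force: 0.0
```

```bash
python3 -c "
from h import *
a=cv2.imread('pics/top1.png')[185:305,335:435];H=cv2.cvtColor(a,cv2.COLOR_BGR2HSV)
m=((H[...,1]>140)&((H[...,0]<10)|(H[...,0]>172))).astype(np.uint8)
K=np.zeros_like(m);cv2.fillConvexPoly(K,(np.array([(68,165),(280,102),(400,460),(178,533)])/5).astype(np.int32),1)
n,l,s,c=cv2.connectedComponentsWithStats(m&K)
print([(x[:5].tolist(),bp('top',335+p[0],185+p[1],.03).round(3).tolist()) for x,p in zip(s[1:],c[1:]) if x[4]>8])
st();go(.5412,.2726,.024,85.8)"
```

```text
[([29, 40, 19, 15, 137], [0.58, -0.246, 0.03]), ([41, 77, 16, 17, 170], [0.48, -0.274, 0.03])]
t 14.17 q [-29.  32.  -0. 102.   0.  46.  56.] p [0.5413 0.2722 0.0553] phi 85.79 op 0.5 F [ 0.9 -0.4  1.1] g 0.0
lin [0.01 0.04 3.13] rot [-0.09 -0.09 -0.01]
```

Both tiles show up in their compartments at (0.58,-0.246) and (0.48,-0.274). Next is the lid grasp.

Request:
{"method": "step_arm", "body": {
  "linear": [
    [0,0,1.5],
    [0,0,3],
    [0,0,3],
    [0,0,3]
  ],
  "delta_rot": [
    [0,0,0],
    [0,0,0],
    [0,0,0],
    [0,0,0]
  ],
  "grip": [0,0,0,0]
}}

```text
time: 14.5
eef_pos: [0.5421, 0.2734, 0.0268]
tool_rot: [[-0.997, 0.073, 0.001], [0.073, 0.997, 0.0], [-0.001, 0.0, -1.0]]
contact_force: [-0.1, 0.0, 1.2]
opening: 0.498
grip_force: 0.0
```

Request:
{"method": "step_arm", "body": {
  "linear": [
    [0,0,0],
    [0,0,0],
    [0,0,0],
    [0,0,0],
    [0,0,0],
    [0,0,0],
    [0,0,0]
  ],
  "delta_rot": [
    [0,0,0],
    [0,0,0],
    [0,0,0],
    [0,0,0],
    [0,0,0],
    [0,0,0],
    [0,0,0]
  ],
  "grip": [-0.4,-0.5,-0.6,-0.7,-0.85,-1,-1],
  "force": 60
}}

```text
time: 15.08
eef_pos: [0.5425, 0.2746, 0.0269]
tool_rot: [[-0.997, 0.072, 0.002], [0.072, 0.997, 0.001], [-0.002, 0.001, -1.0]]
contact_force: [-0.1, 0.2, 12.3]
opening: -0.001
grip_force: 5.7
```

Request:
{"method": "step_arm", "body": {
  "linear": [
    [0,0,-1],
    [0,0,-4],
    [0,0,-8],
    [0,0,-12],
    [0,0,-15],
    [0,0,-15],
    [0,0,-15]
  ],
  "delta_rot": [
    [0,0,0],
    [0,0,0],
    [0,0,0],
    [0,0,0],
    [0,0,0],
    [0,0,0],
    [0,0,0]
  ],
  "grip": [-1,-1,-1,-1,-1,-1,-1]
}}

```text
time: 15.67
eef_pos: [0.5424, 0.2741, 0.1782]
tool_rot: [[-0.997, 0.072, 0.003], [0.072, 0.997, 0.002], [-0.003, 0.002, -1.0]]
contact_force: [0.2, -0.0, 0.1]
opening: 0.0
grip_force: 0.0
```

```bash
python3 -c "
from h import *
st();go(.5319,-.2624,.175,105.78)"
```

```text
t 15.67 q [-29.  24.  -0.  97.   0.  59.  56.] p [0.5424 0.2741 0.1782] phi 85.88 op 0.0 F [ 0.2 -0.   0.1] g 0.0
lin [ -2.81 -53.59   0.22] rot [  0.08   0.2  -19.9 ]
```

The gripper closed fully with nothing in it, so the lid grasp missed. I'll move aside and look.

Request:
{"method": "step_arm", "body": {
  "linear": [
    [0,-4,0],
    [0,-8,0],
    [0,-12,0],
    [0,-16,0],
    [0,-20,0],
    [0,-24,0],
    [0,-24,0],
    [0,-24,0]
  ],
  "delta_rot": [
    [0,0,0],
    [0,0,0],
    [0,0,0],
    [0,0,0],
    [0,0,0],
    [0,0,0],
    [0,0,0],
    [0,0,0]
  ],
  "grip": [-1,-1,-1,-1,-1,-1,-1,-1]
}}

```text
time: 16.33
eef_pos: [0.5237, 0.032, 0.1752]
tool_rot: [[-0.997, 0.076, -0.001], [0.076, 0.997, -0.001], [0.001, -0.001, -1.0]]
contact_force: [0.6, 1.2, -0.9]
opening: -0.0
grip_force: 0.0
```

```bash
python3 - <<'E'
from h import *
from bench import bot
a=bot.camera("top")["img"];b=bot.camera("scene")["img"]
cv2.imwrite("pics/top2.png",a);cv2.imwrite("pics/scene2.png",b)
f=lambda i,s:cv2.resize(i,s,interpolation=cv2.INTER_CUBIC)
o=np.zeros((600,800,3),np.uint8)
o[:600,:480]=f(a[190:310,130:226],(480,600))
o[:250,480:]=f(b[290:415,380:540],(320,250))
o[250:,480:]=f(b[140:280,215:343],(320,350))
cv2.imwrite("pics/last.png",o)
st()
E
```

```text
t 16.43 q [-11.  16.   5. 109.  -2.  56.  80.] p [0.524  0.0349 0.1752] phi 85.9 op 0.002 F [ 0.8  1.  -0.3] g 0.0
```

View pics/last.png

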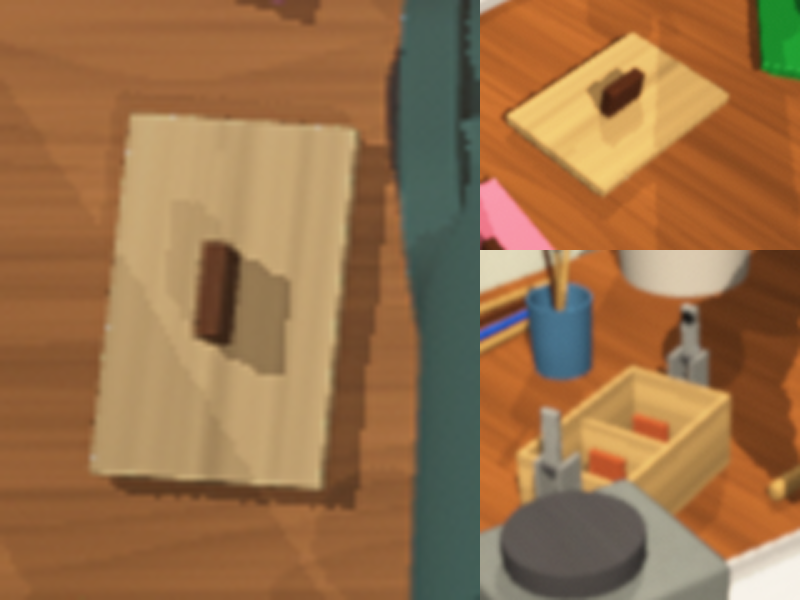

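The lid is flat and nearly unmoved, with the bar at crop (217,290) and about 2 mm of shift toward -y. Both tiles stand in the box at crop (652,428) and (607,463). I'll go back, descend deeper, and close slowly while watching the gripper values.

```bash
python3 -c "
from h import *
rects=[((u+.5)/5-.5+130,(v+.5)/5-.5+190) for u,v in [(130,115),(357,128),(322,489),(92,473)]]
w=np.array([bp('top',u,v,.018) for u,v in rects]);print(w.mean(0))
b=[((u+.5)/5-.5+130,(v+.5)/5-.5+190) for u,v in [(217,290)]];print(bp('top',*b[0],.05),bp('scene',451,330,.05))
st();go(.5412,.2715,.06,85.8)"
```

```text
[0.54129524 0.27035237 0.018     ]
[0.54097755 0.267372   0.05      ] [0.54463113 0.26704949 0.05      ]
t 16.43 q [-11.  16.   5. 109.  -2.  56.  80.] p [0.524  0.0349 0.1752] phi 85.9 op 0.002 F [ 0.8  1.  -0.3] g 0.0
lin [-0.03 23.73 11.52] rot [-0.   -0.06  0.1 ]
```

Request:
{"method": "step_arm", "body": {
  "linear": [
    [0,4,0],
    [0,8,0],
    [0,12,2],
    [0,16,4],
    [0,20,6],
    [0,23.5,8],
    [0,23.5,8],
    [0,23.5,8]
  ],
  "delta_rot": [
    [0,0,0],
    [0,0,0],
    [0,0,0],
    [0,0,0],
    [0,0,0],
    [0,0,0],
    [0,0,0],
    [0,0,0]
  ],
  "grip": [0,0,0,0,0,0,0,0]
}}

```text
time: 17.1
eef_pos: [0.5387, 0.2731, 0.0931]
tool_rot: [[-0.998, 0.065, -0.004], [0.065, 0.998, -0.0], [0.004, -0.001, -1.0]]
contact_force: [-0.3, 0.0, 1.0]
opening: 0.499
grip_force: 0.0
```

Request:
{"method": "step_arm", "body": {
  "linear": [
    [0,0,1],
    [0,0,1]
  ],
  "delta_rot": [
    [0,0,0],
    [0,0,0]
  ],
  "grip": [0,0]
}}

```text
time: 17.27
eef_pos: [0.5405, 0.2681, 0.084]
tool_rot: [[-0.997, 0.072, -0.002], [0.072, 0.997, -0.001], [0.001, -0.001, -1.0]]
contact_force: [0.4, -1.4, -0.4]
opening: 0.501
grip_force: 0.0
```

```bash
python3 -c "
from h import *
st();go(.5412,.269,.023,85.8)"
```

```text
t 17.27 q [-29.  30.  -0. 101.   0.  49.  56.] p [0.5405 0.2681 0.084 ] phi 85.88 op 0.501 F [ 0.4 -1.4 -0.4] g 0.0
lin [-0.07  0.11  6.1 ] rot [-0.08 -0.08  0.08]
```

Request:
{"method": "step_arm", "body": {
  "linear": [
    [0,0.1,2],
    [0,0.1,4],
    [0,0.1,5.5],
    [0,0.1,6.1],
    [0,0.1,6.1],
    [0,0.1,6.1]
  ],
  "delta_rot": [
    [0,0,0],
    [0,0,0],
    [0,0,0],
    [0,0,0],
    [0,0,0],
    [0,0,0]
  ],
  "grip": [0,0,0,0,0,0]
}}

```text
time: 17.77
eef_pos: [0.5417, 0.2693, 0.0253]
tool_rot: [[-0.997, 0.073, 0.0], [0.073, 0.997, -0.0], [-0.0, 0.0, -1.0]]
contact_force: [0.3, 0.3, 0.5]
opening: 0.501
grip_force: 0.0
```

Request:
{"method": "step_arm", "body": {
  "linear": [
    [0,0,0],
    [0,0,0],
    [0,0,0]
  ],
  "delta_rot": [
    [0,0,0],
    [0,0,0],
    [0,0,0]
  ],
  "grip": [-0.4,-0.5,-0.5],
  "force": 30
}}

```text
time: 18.02
eef_pos: [0.5418, 0.2699, 0.0255]
tool_rot: [[-0.997, 0.072, 0.001], [0.072, 0.997, 0.001], [-0.001, 0.001, -1.0]]
contact_force: [0.1, 0.2, 0.2]
opening: 0.252
grip_force: 0.0
```

Request:
{"method": "step_arm", "body": {
  "linear": [
    [0,0,0],
    [0,0,0]
  ],
  "delta_rot": [
    [0,0,0],
    [0,0,0]
  ],
  "grip": [-0.65,-0.65]
}}

```text
time: 18.18
eef_pos: [0.5415, 0.2699, 0.0249]
tool_rot: [[-0.997, 0.072, 0.0], [0.072, 0.997, 0.0], [-0.0, 0.0, -1.0]]
contact_force: [0.4, 0.1, -0.8]
opening: 0.176
grip_force: 0.0
```

Request:
{"method": "step_arm", "body": {
  "linear": [
    [0,0,0],
    [0,0,0]
  ],
  "delta_rot": [
    [0,0,0],
    [0,0,0]
  ],
  "grip": [-0.75,-0.75]
}}

```text
time: 18.35
eef_pos: [0.5415, 0.2698, 0.025]
tool_rot: [[-0.997, 0.072, 0.0], [0.072, 0.997, 0.0], [-0.0, 0.0, -1.0]]
contact_force: [-1.0, -1.9, 4.9]
opening: 0.141
grip_force: 29.2
```

Gripped: opening is 0.141 at 29 N. I'll lift gently and check.

Request:
{"method": "step_arm", "body": {
  "linear": [
    [0,0,0],
    [0,0,-0.5],
    [0,0,-1.5],
    [0,0,-2.5]
  ],
  "delta_rot": [
    [0,0,0],
    [0,0,0],
    [0,0,0],
    [0,0,0]
  ],
  "grip": [-0.8,-0.85,-0.85,-0.85]
}}

```text
time: 18.68
eef_pos: [0.5411, 0.2696, 0.0502]
tool_rot: [[-0.997, 0.072, -0.001], [0.072, 0.997, -0.0], [0.001, -0.0, -1.0]]
contact_force: [-0.4, 0.0, -2.6]
opening: 0.141
grip_force: 29.3
```

Request:
{"method": "step_arm", "body": {
  "linear": [
    [0,0,-1],
    [0,0,-3],
    [0,0,-6],
    [0,0,-9],
    [0,0,-12.5],
    [0,0,-12.5],
    [0,0,-12.5]
  ],
  "delta_rot": [
    [0,0,0],
    [0,0,0],
    [0,0,0],
    [0,0,0],
    [0,0,0],
    [0,0,0],
    [0,0,0]
  ],
  "grip": [-0.85,-0.85,-0.85,-0.85,-0.85,-0.85,-0.85]
}}

```text
time: 19.27
eef_pos: [0.5423, 0.2703, 0.1774]
tool_rot: [[-0.997, 0.072, 0.004], [0.072, 0.997, 0.002], [-0.004, 0.002, -1.0]]
contact_force: [-0.0, -0.1, -3.7]
opening: 0.144
grip_force: 29.4
```

```bash
python3 -c "
from h import *
st();go(.5319,-.2624,.175,105.78)"
```

```text
t 19.27 q [-29.  24.  -0.  97.   0.  59.  56.] p [0.5423 0.2703 0.1774] phi 85.87 op 0.144 F [-0.  -0.1 -3.7] g 29.409903287887573
lin [ -2.8  -53.2    0.13] rot [  0.09   0.23 -19.91]
```

Request:
{"method": "step_arm", "body": {
  "linear": [
    [0,-1,-1],
    [-0.2,-3,-2],
    [-0.4,-6,-3],
    [-0.6,-9,-3],
    [-0.8,-12,-3],
    [-1,-15,-3],
    [-1.2,-18,-3],
    [-1.4,-21,-3]
  ],
  "delta_rot": [
    [0,0,0],
    [0,0,-1],
    [0,0,-2],
    [0,0,-3],
    [0,0,-4],
    [0,0,-5],
    [0,0,-6],
    [0,0,-7]
  ],
  "grip": [-0.85,-0.85,-0.85,-0.85,-0.85,-0.85,-0.85,-0.85]
}}

```text
time: 19.93
eef_pos: [0.5391, 0.057, 0.2042]
tool_rot: [[-0.999, -0.051, -0.002], [-0.051, 0.999, -0.0], [0.002, -0.0, -1.0]]
contact_force: [1.0, 0.5, -3.2]
opening: 0.141
grip_force: 29.5
```

Request:
{"method": "step_arm", "body": {
  "linear": [
    [0,-3,0],
    [0,-6,0],
    [0,-9,0],
    [0,-12,0],
    [0,-15,0],
    [0,-18,0],
    [0,-21,0],
    [0,-24,0]
  ],
  "delta_rot": [
    [0,0,-1.5],
    [0,0,-3],
    [0,0,-4.5],
    [0,0,-6],
    [0,0,-7.5],
    [0,0,-9],
    [0,0,-10.5],
    [0,0,-12]
  ],
  "grip": [-0.85,-0.85,-0.85,-0.85,-0.85,-0.85,-0.85,-0.85]
}}

```text
time: 20.6
eef_pos: [0.551, -0.1823, 0.2042]
tool_rot: [[-0.966, -0.258, -0.002], [-0.258, 0.966, 0.0], [0.002, 0.001, -1.0]]
contact_force: [1.1, -0.2, -3.1]
opening: 0.139
grip_force: 29.5
```

Request:
{"method": "step_arm", "body": {
  "linear": [
    [0,-2,0],
    [0,-3,0],
    [0,-3,0],
    [0,-3,0],
    [0,-3,0]
  ],
  "delta_rot": [
    [0,0,0],
    [0,0,0],
    [0,0,0],
    [0,0,0],
    [0,0,0]
  ],
  "grip": [-0.85,-0.85,-0.85,-0.85,-0.85]
}}

```text
time: 21.02
eef_pos: [0.5597, -0.2082, 0.2043]
tool_rot: [[-0.966, -0.258, -0.001], [-0.258, 0.966, 0.001], [0.001, 0.001, -1.0]]
contact_force: [0.3, 0.1, -3.4]
opening: 0.141
grip_force: 29.5
```

```bash
python3 -c "
from h import *
st();go(.5319,-.2624,.13,105.78)"
```

```text
t 21.02 q [ 10.  21.   9.  97.  -4.  62. 126.] p [ 0.5597 -0.2082  0.2043] phi 104.94 op 0.141 F [ 0.3  0.1 -3.4] g 29.46174055337906
lin [ 4.08 -4.53  7.43] rot [ 0.05 -0.03 -0.84]
```

Request:
{"method": "step_arm", "body": {
  "linear": [
    [2,-2.2,0],
    [4.1,-4.5,0],
    [4.1,-4.5,0],
    [4.1,-4.5,2],
    [4.1,-4.5,4],
    [4.1,-4.5,6],
    [4.1,-4.5,7.4],
    [4.1,-4.5,7.4]
  ],
  "delta_rot": [
    [0,0,-0.8],
    [0,0,-0.8],
    [0,0,-0.8],
    [0,0,-0.8],
    [0,0,-0.8],
    [0,0,-0.8],
    [0,0,-0.8],
    [0,0,-0.8]
  ],
  "grip": [-0.85,-0.85,-0.85,-0.85,-0.85,-0.85,-0.85,-0.85]
}}

```text
time: 21.68
eef_pos: [0.5306, -0.2614, 0.128]
tool_rot: [[-0.962, -0.272, -0.004], [-0.272, 0.962, 0.002], [0.003, 0.003, -1.0]]
contact_force: [0.3, 0.7, -2.4]
opening: 0.141
grip_force: 29.5
```

Request:
{"method": "step_arm", "body": {
  "linear": [
    [0,0,0],
    [0,0,0]
  ],
  "delta_rot": [
    [0,0,0],
    [0,0,0]
  ],
  "grip": [-0.85,-0.85]
}}

```text
time: 21.85
eef_pos: [0.5325, -0.2631, 0.1317]
tool_rot: [[-0.963, -0.271, 0.001], [-0.271, 0.963, -0.0], [-0.001, -0.001, -1.0]]
contact_force: [1.0, 0.4, -2.5]
opening: 0.143
grip_force: 29.5
```

```bash
python3 - <<'E'
from h import *
from bench import bot
st();go(.5319,-.2624,.106,105.78)
s=bot.read_state();p=s["eef_pos"]
b=bot.camera("scene")["img"];cv2.imwrite("pics/scene3.png",b)
# edges of plate: compare model lid outline with image by edge search along normals
g=cv2.GaussianBlur(cv2.cvtColor(b,cv2.COLOR_BGR2LAB).astype(float),(0,0),.7)
R=np.array(s["tool_rot"]);th=np.arctan2(R[1,1],R[0,1])-np.pi/2
def edges(name,c,th,hx,hy,z,img,sides):
    for sd,(a,bb) in sides.items():
        A,B=pr("scene",world(c[0],c[1],0,th,[(a[0]*hx,a[1]*hy,z),(bb[0]*hx,bb[1]*hy,z)]))
        n=np.array([-(B-A)[1],(B-A)[0]])/np.linalg.norm(B-A);o=np.arange(-5,5.01,.25)
        prof=[]
        for f in np.linspace(.15,.85,40):
            q=(A+f*(B-A))+o[:,None]*n
            v=np.stack([cv2.remap(img[...,k].astype(np.float32),q[:,:1].astype(np.float32),q[:,1:].astype(np.float32),1).ravel() for k in range(3)],1)
            prof.append(np.linalg.norm(np.gradient(v,axis=0),axis=1))
        m=np.median(prof,0);i=np.argsort(-m)[:1];pk=[(round(o[j],2),round(m[j],1)) for j in range(1,len(o)-1) if m[j]>m[j-1] and m[j]>=m[j+1] and m[j]>.4*m.max()]
        print(name,sd,"n",n.round(2),pk)
S={"-x":((-1,-1),(-1,1)),"+y":((-1,1),(1,1)),"-y":((-1,-1),(1,-1)),"+x":((1,-1),(1,1))}
edges("lid",p,th,.096,.06,p[2]-.025+.018,g,S)
b0=cv2.imread("pics/scene0.png");g0=cv2.GaussianBlur(cv2.cvtColor(b0,cv2.COLOR_BGR2LAB).astype(float),(0,0),.7)
edges("box",(.5319,-.2624),np.radians(15.78),.1,.06,.082,g0,S)
E
```

```text
t 21.85 q [ 16.  26.  10. 101.  -5.  53. 133.] p [ 0.5325 -0.2631  0.1317] phi 105.72 op 0.143 F [ 1.   0.4 -2.5] g 29.5389586687088
lin [0.04 0.08 2.57] rot [-0.04  0.06 -0.06]
lid -x n [-0.28  0.96] [(np.float64(-0.25), np.float32(4.9))]
lid +y n [-0.64 -0.77] [(np.float64(-4.25), np.float32(3.2)), (np.float64(0.25), np.float32(5.6))]
lid -y n [-0.58 -0.81] [(np.float64(1.25), np.float32(8.9))]
lid +x n [-0.31  0.95] [(np.float64(1.5), np.float32(2.0)), (np.float64(4.75), np.float32(4.1))]
box -x n [-0.29  0.96] [(np.float64(-0.5), np.float32(5.6))]
box +y n [-0.65 -0.76] [(np.float64(1.25), np.float32(4.4))]
box -y n [-0.6 -0.8] [(np.float64(-0.75), np.float32(3.3)), (np.float64(2.25), np.float32(4.8))]
box +x n [-0.32  0.95] [(np.float64(-2.5), np.float32(1.6)), (np.float64(-1.25), np.float32(1.8)), (np.float64(0.75), np.float32(2.5)), (np.float64(2.0), np.float32(2.0)), (np.float64(4.5), np.float32(2.7))]
```

Scene-camera edges put the box about 2 mm further toward -y relative to the held lid, so I'll correct for that and lower with force checks.

Request:
{"method": "step_arm", "body": {
  "linear": [
    [0,-0.1,0.5],
    [0,-0.1,1.5],
    [0,-0.1,2.3],
    [0,-0.1,2.3],
    [0,-0.1,2.3]
  ],
  "delta_rot": [
    [0,0,0],
    [0,0,0],
    [0,0,0],
    [0,0,0],
    [0,0,0]
  ],
  "grip": [-0.85,-0.85,-0.85,-0.85,-0.85]
}}

```text
time: 22.32
eef_pos: [0.5317, -0.2642, 0.1068]
tool_rot: [[-0.963, -0.27, -0.001], [-0.27, 0.963, 0.0], [0.001, 0.001, -1.0]]
contact_force: [0.2, 0.5, -2.8]
opening: 0.143
grip_force: 29.5
```

```bash
python3 -c "
from h import *
st();go(.5322,-.2644,.103,105.78)"
```

```text
t 22.32 q [ 16.  27.  10. 102.  -6.  51. 134.] p [ 0.5317 -0.2642  0.1068] phi 105.68 op 0.143 F [ 0.2  0.5 -2.8] g 29.536965787410736
lin [-0.04 -0.03  0.38] rot [ 0.04 -0.07 -0.1 ]
```

Request:
{"method": "step_arm", "body": {
  "linear": [
    [0,0,0.2],
    [0,0,0.4],
    [0,0,0.4],
    [0,0,0.4]
  ],
  "delta_rot": [
    [0,0,0],
    [0,0,0],
    [0,0,0],
    [0,0,0]
  ],
  "grip": [-0.85,-0.85,-0.85,-0.85]
}}

```text
time: 22.65
eef_pos: [0.5322, -0.2644, 0.1037]
tool_rot: [[-0.963, -0.27, -0.0], [-0.27, 0.963, -0.0], [0.0, -0.0, -1.0]]
contact_force: [0.5, -0.4, -3.2]
opening: 0.141
grip_force: 29.5
```

```bash
python3 -c "
from h import *
from bench import bot
st();print(np.round(bot.read_state()['ft_torque'],2))"
```

```text
t 22.65 q [ 16.  28.  10. 102.  -6.  50. 134.] p [ 0.5322 -0.2644  0.1037] phi 105.68 op 0.141 F [ 0.5 -0.4 -3.2] g 29.534973800182343
[-0.01 -0.02  0.02]
```

The plug is 3 mm inside the rim with no contact force. I'll seat it.

Request:
{"method": "step_arm", "body": {
  "linear": [
    [0,0,0.2],
    [0,0,0.4],
    [0,0,0.45],
    [0,0,0.45]
  ],
  "delta_rot": [
    [0,0,0],
    [0,0,0],
    [0,0,0],
    [0,0,0]
  ],
  "grip": [-0.85,-0.85,-0.85,-0.85]
}}

```text
time: 22.98
eef_pos: [0.5321, -0.2644, 0.0991]
tool_rot: [[-0.963, -0.27, -0.0], [-0.27, 0.963, -0.0], [0.0, 0.0, -1.0]]
contact_force: [-0.4, -0.6, -3.2]
opening: 0.143
grip_force: 29.6
```

Request:
{"method": "step_arm", "body": {
  "linear": [
    [0,0,0.1],
    [0,0,0.15],
    [0,0,0.15]
  ],
  "delta_rot": [
    [0,0,0],
    [0,0,0],
    [0,0,0]
  ],
  "grip": [-0.85,-0.85,-0.85]
}}

```text
time: 23.23
eef_pos: [0.5323, -0.2644, 0.0988]
tool_rot: [[-0.963, -0.27, 0.001], [-0.27, 0.963, -0.0], [-0.0, -0.0, -1.0]]
contact_force: [-7.9, 4.3, 17.8]
opening: 0.142
grip_force: 32.5
```

The lid is seated: TCP at 0.0988 with an 18 N push back. I'll release and rise.

Request:
{"method": "step_arm", "body": {
  "linear": [
    [0,0,-0.1],
    [0,0,-0.1],
    [0,0,-0.1],
    [0,0,-0.1],
    [0,0,-0.1],
    [0,0,-0.1]
  ],
  "delta_rot": [
    [0,0,0],
    [0,0,0],
    [0,0,0],
    [0,0,0],
    [0,0,0],
    [0,0,0]
  ],
  "grip": [-0.7,-0.6,-0.5,-0.4,-0.3,-0.3]
}}

```text
time: 23.73
eef_pos: [0.5321, -0.2644, 0.0985]
tool_rot: [[-0.963, -0.27, -0.0], [-0.27, 0.963, -0.0], [0.0, -0.0, -1.0]]
contact_force: [0.3, -0.3, -0.2]
opening: 0.352
grip_force: 0.0
```

Request:
{"method": "step_arm", "body": {
  "linear": [
    [0,0,-1],
    [0,0,-4],
    [0,0,-8],
    [0,0,-12],
    [0,0,-14],
    [0,0,-14],
    [0,0,-14],
    [0,0,-14]
  ],
  "delta_rot": [
    [0,0,0],
    [0,0,0],
    [0,0,0],
    [0,0,0],
    [0,0,0],
    [0,0,0],
    [0,0,0],
    [0,0,0]
  ],
  "grip": [-0.3,-0.3,-0.3,-0.3,-1,-1,-1,-1]
}}

```text
time: 24.4
eef_pos: [0.5319, -0.2642, 0.2385]
tool_rot: [[-0.963, -0.27, -0.0], [-0.27, 0.963, 0.0], [0.0, 0.0, -1.0]]
contact_force: [-0.4, -0.2, -0.2]
opening: 0.001
grip_force: 0.0
```

```bash
python3 -c "
from h import *
st();c,s=.9623,.2719
for X,Z in((.165,.24),(.165,.143)):go(.5322+X*c,-.2644+X*s,Z,105.78)"
```

```text
t 24.4 q [ 15.  19.  11.  95.  -4.  66. 132.] p [ 0.5319 -0.2642  0.2385] phi 105.68 op 0.001 F [-0.4 -0.2 -0.2] g 0.0
lin [-16.52  -0.    -0.15] rot [ 0.01 -0.02 -0.1 ]
lin [-16.53  -0.     9.55] rot [ 0.01 -0.02 -0.1 ]
```

Request:
{"method": "step_arm", "body": {
  "linear": [
    [-3,0,0],
    [-6,0,0],
    [-9,0,0],
    [-12,0,0],
    [-15,0,0],
    [-16.5,0,0],
    [-16.5,0,0],
    [-16.5,0,0]
  ],
  "delta_rot": [
    [0,0,0],
    [0,0,0],
    [0,0,0],
    [0,0,0],
    [0,0,0],
    [0,0,0],
    [0,0,0],
    [0,0,0]
  ],
  "grip": [-1,-1,-1,-1,-1,-1,-1,-1]
}}

```text
time: 25.07
eef_pos: [0.6908, -0.2193, 0.2367]
tool_rot: [[-0.963, -0.271, -0.003], [-0.271, 0.963, 0.0], [0.002, 0.001, -1.0]]
contact_force: [-0.4, -0.3, 0.1]
opening: 0.003
grip_force: 0.0
```

Request:
{"method": "step_arm", "body": {
  "linear": [
    [0,0,2],
    [0,0,5],
    [0,0,8],
    [0,0,9.5],
    [0,0,9.5],
    [0,0,9.5]
  ],
  "delta_rot": [
    [0,0,0],
    [0,0,0],
    [0,0,0],
    [0,0,0],
    [0,0,0],
    [0,0,0]
  ],
  "grip": [-1,-1,-1,-1,-1,-1]
}}

```text
time: 25.57
eef_pos: [0.6901, -0.2204, 0.1435]
tool_rot: [[-0.963, -0.269, -0.001], [-0.269, 0.963, -0.0], [0.001, 0.0, -1.0]]
contact_force: [-0.7, -0.9, 1.0]
opening: 0.001
grip_force: 0.0
```

```bash
python3 -c "
from h import *
st();c,s=.9623,.2719
for X,Z in((.137,.143),(.088,.102)):go(.5322+X*c,-.2644+X*s,Z,105.78)
a=cv2.imread('pics/scene3.png')"
```

```text
t 25.57 q [ 10.  38.   8.  80.  -6.  63. 125.] p [ 0.6901 -0.2204  0.1435] phi 105.63 op 0.001 F [-0.7 -0.9  1. ] g 0.0
lin [2.69 0.05 0.06] rot [ 0.02 -0.08 -0.15]
lin [7.58 0.04 4.16] rot [ 0.02 -0.08 -0.15]
```

Request:
{"method": "step_arm", "body": {
  "linear": [
    [1.5,0,0],
    [2.7,0,0],
    [3.9,0,0.1],
    [5,0,0.4],
    [6,0,1.1],
    [6.8,0,2],
    [7.3,0,3],
    [7.3,0,3]
  ],
  "delta_rot": [
    [0,0,0],
    [0,0,0],
    [0,0,0],
    [0,0,0],
    [0,0,0],
    [0,0,0],
    [0,0,0],
    [0,0,0]
  ],
  "grip": [-1,-1,-1,-1,-1,-1,-1,-1]
}}

```text
time: 26.23
eef_pos: [0.6192, -0.2399, 0.1123]
tool_rot: [[-0.963, -0.269, -0.002], [-0.269, 0.963, 0.0], [0.002, 0.001, -1.0]]
contact_force: [-0.2, -0.6, -1.1]
opening: 0.004
grip_force: 0.0
```

```bash
python3 -c "
from h import *
st();c,s=.9623,.2719
for X,Z in((.088,.102),):go(.5322+X*c,-.2644+X*s,Z,105.78)"
```

```text
t 26.23 q [ 12.  34.   9.  91.  -6.  56. 128.] p [ 0.6192 -0.2399  0.1123] phi 105.62 op 0.004 F [-0.2 -0.6 -1.1] g 0.0
lin [0.24 0.01 1.03] rot [ 0.04 -0.09 -0.16]
```

Request:
{"method": "step_arm", "body": {
  "linear": [
    [0.2,0,0.4],
    [0.2,0,0.8],
    [0.2,0,1.1],
    [0.2,0,1.1]
  ],
  "delta_rot": [
    [0,0,0],
    [0,0,0],
    [0,0,0],
    [0,0,0]
  ],
  "grip": [-1,-1,-1,-1]
}}

```text
time: 26.57
eef_pos: [0.6189, -0.2397, 0.1019]
tool_rot: [[-0.963, -0.271, -0.001], [-0.271, 0.963, 0.0], [0.001, 0.0, -1.0]]
contact_force: [-0.8, 0.2, 0.1]
opening: 0.003
grip_force: 0.0
```

Request:
{"method": "step_arm", "body": {
  "linear": [
    [0,0,0.1],
    [0,0,0.15],
    [0,0,0.15]
  ],
  "delta_rot": [
    [0,0,0],
    [0,0,0],
    [0,0,0]
  ],
  "grip": [-1,-1,-1]
}}

```text
time: 26.82
eef_pos: [0.619, -0.24, 0.1012]
tool_rot: [[-0.963, -0.27, 0.0], [-0.27, 0.963, -0.0], [-0.0, -0.0, -1.0]]
contact_force: [-0.3, -0.5, -0.9]
opening: -0.005
grip_force: 0.0
```

Request:
{"method": "step_arm", "body": {
  "linear": [
    [0,0,0.2],
    [0,0,0.3],
    [0,0,0.3]
  ],
  "delta_rot": [
    [0,0,0],
    [0,0,0],
    [0,0,0]
  ],
  "grip": [-1,-1,-1]
}}

```text
time: 27.07
eef_pos: [0.6187, -0.24, 0.0979]
tool_rot: [[-0.963, -0.27, -0.0], [-0.27, 0.963, -0.0], [0.0, 0.0, -1.0]]
contact_force: [-0.1, -0.0, 0.2]
opening: 0.0
grip_force: 0.0
```

```bash
python3 - <<'E'
from h import *
from bench import bot
st()
b=bot.camera("scene")["img"];cv2.imwrite("pics/scene4.png",b)
b0=cv2.imread("pics/scene3.png")
c,s=.9623,.2719
W=lambda X,z,y=0:(.5322+X*c-y*s,-.2644+X*s+y*c,z)
for n,P in(("upright tip",W(.122,.15)),("mid",W(.122,.13)),("down mid",W(.08,.102)),("down near hinge",W(.105,.102)),("down tip",W(.066,.102))):
    u,v=pr("scene",P)[0].round().astype(int);print(n,u,v,b0[v,u],b[v,u])
E
```

```text
t 27.07 q [ 13.  34.   8.  92.  -6.  54. 129.] p [ 0.6187 -0.24    0.0979] phi 105.68 op 0.0 F [-0.1 -0.   0.2] g 0.0
upright tip 244 207 [139 155 162] [141 157 164]
mid 244 215 [140 155 162] [141 157 164]
down mid 256 217 [ 86 153 194] [112 195 236]
down near hinge 249 222 [ 63  92 114] [118 192 233]
down tip 259 214 [106 184 229] [115 197 238]
```

The force stays near zero and the clamp pixels haven't changed, so the finger seems to have missed the arm. I have no views left, so I'll map the region as coarse text classes.

```bash
cat > asc.py <<'E'
from h import *
def asc(f,u0,u1,v0,v1,st=2):
    b=cv2.imread(f);H=cv2.cvtColor(b,cv2.COLOR_BGR2HSV)
    for v in range(v0,v1,st):
        r=""
        for u in range(u0,u1,st):
            h,s,x=map(int,H[v,u])
            r+="#" if x<60 else ("g" if s<60 else ("W" if h>=13 else ("o" if h<13 else "?")))
        print(v,r)
E
python3 - <<'E'
from asc import *
asc("pics/scene4.png",226,330,120,262)
c,s=.9623,.2719
W=lambda X,z,y=0:(.5322+X*c-y*s,-.2644+X*s+y*c,z)
for n,P in(("TCP",(.6187,-.24,.0979)),("hingeA",W(.122,.098)),("hingeB",W(-.122,.098)),("tipBup",W(-.122,.158)),("bar",W(0,.124))):print(n,pr("scene",P)[0].round())
E
```

```text
120 WWWWggg#WWWWWWWWWWWW#ggggggggggggggggggggggggggggggg
122 WWWWg###WWWWWWWWWWWW#ggggggggggggggggggggggggggggggg
124 WWWW#####WWWWWWWWWWW#ggggggggggggggggggggggggggggggg
126 WWWW#####WWWWWWWWWWW#ggggggggggggggggggggggggggggggg
128 WWWW#####WWWWWWWWWWWWWgggggggggggggggggggggggggggggg
130 WWWW###ggWWWWWWWWWWWWggggggggggggggggggggggggggggggg
132 WWWW###gWWWWWWWWWWWWWggggggggggggggggggggggggggggWgg
134 gWWWWWWWWWWWWWWWWWWWgWWgggggggggggggggggggggggggWWWW
136 WgWWWWWWWWWWWWWWWWgWWWWgggggggggggggggggggggggggWooo
138 WWWggWWWWWWWWWWggWWWWWWgggggggggggggggggggggggggWooo
140 gWWWWWWWWWgWWWWWWWWWWooWggggggggggggggggggggggggWooo
142 ggWWWWWWWWWWWWWWWWWWoooWggggggggggggggggggggggggWooo
144 gggWWWWWWWWWWWWWgg##oooWggggggggggggggggggggggggoooo
146 ggg##gggggggggggg###oooWgggggggggggggggggggggggWWooo
148 ggg####ggggggg######oooWgggggggggggggggggggggggWoooo
150 ggW#################oooWWggggggggggggggggggggggWoWoo
152 WWW#################ooooWWggggggggggggggggggggWooooo
154 WWo#################oooooWWWggggggggggggggggWWoooooo
156 WWW#################oooooooWWWWWgggggggggWWWoooooooo
158 WWW##########
[... 2335 characters left out ...]
ggggggggggggggggggWWWWWWWWWooooooWoWoWoWo
242 WooWgggggggggggggggggggggggggggWWWWWWoooooooWWWWoWWW
244 WoogggggggggggggggggggggggggggggWWWooooooooWoooooWWW
246 oogggggggggggggggggggggggggggggggWoooooooooooooooWoW
248 ogggggggggggggggggggggggggggggggggWooooooooooooooooo
250 gggggggggggggggggggggggggggggggggggWoooooooooooooooo
252 ggggggggggggggggggggggggggggggggggggWooooooooooooooo
254 gggggggggggggggggggggggggggggggggggggWoooooooooooooo
256 gggggggggggggggggggggggggggggggggggggggWWWoooooooooo
258 ggggggggggggggggggggggggggggggggggggggggWWWWoooooooW
260 gggggggggggggggggggggggggggggggggggggggggWoWooooWggg
TCP [253. 220.]
hingeA [245. 227.]
hingeB [300. 183.]
tipBup [300. 162.]
bar [274. 194.]
```

The map explains the miss. The shut fingertips end near (248,211), while the TCP projects to (253,220), so the fingers end about 15–20 mm above the reported TCP and passed over the upright arm. I'll back out and redo the swing lower, with force checks.

Request:
{"method": "step_arm", "body": {
  "linear": [
    [0,0,-4],
    [0,0,-8],
    [0,0,-12],
    [0,0,-12],
    [-3,0,-12],
    [-6,0,-12],
    [-7.6,0,-12],
    [-7.6,0,-12]
  ],
  "delta_rot": [
    [0,0,0],
    [0,0,0],
    [0,0,0],
    [0,0,0],
    [0,0,0],
    [0,0,0],
    [0,0,0],
    [0,0,0]
  ],
  "grip": [-1,-1,-1,-1,-1,-1,-1,-1]
}}

```text
time: 27.78
eef_pos: [0.6946, -0.217, 0.2172]
tool_rot: [[-0.962, -0.273, 0.0], [-0.273, 0.962, 0.001], [-0.0, 0.001, -1.0]]
contact_force: [-0.4, 0.3, -0.3]
opening: 0.003
grip_force: 0.0
```

Request:
{"method": "step_arm", "body": {
  "linear": [
    [0,0,3],
    [0,0,6],
    [0,0,9],
    [0,0,9.5],
    [0,0,9.5]
  ],
  "delta_rot": [
    [0,0,0],
    [0,0,0],
    [0,0,0],
    [0,0,0],
    [0,0,0]
  ],
  "grip": [-1,-1,-1,-1,-1]
}}

```text
time: 28.2
eef_pos: [0.6908, -0.2195, 0.1216]
tool_rot: [[-0.963, -0.27, -0.003], [-0.27, 0.963, 0.001], [0.003, 0.002, -1.0]]
contact_force: [0.3, -0.4, 1.2]
opening: 0.002
grip_force: 0.0
```

```bash
python3 - <<'E'
from asc import *
from bench import bot
st();c,s=.9623,.2719
cv2.imwrite("pics/scene5.png",bot.camera("scene")["img"])
asc("pics/scene5.png",216,290,176,236)
p=bot.read_state()["eef_pos"];print(pr("scene",[p,p+[0,0,.018]]))
for X,Z in((.137,.125),):go(.5322+X*c,-.2644+X*s,Z,105.78)
E
```

```text
t 28.2 q [ 10.  39.   8.  80.  -6.  61. 125.] p [ 0.6908 -0.2195  0.1216] phi 105.66 op 0.002 F [ 0.3 -0.4  1.2] g 0.0
176 #############g#WWWWWWWoooWWoooooooooo
178 #############ggWWWWWWWooooWWooooooWoo
180 ##############ggWWWWWWooWoooooooooooo
182 #############gggWWWWWWoooooooWWWooooo
184 #############ggggWWWWWoooooWWWWWWWWoo
186 #############ggggggWWgooWoWWWWWWWWWWW
188 o###########Wgggggg#WoooWWWWWWWWWWWWW
190 o###########gg####ooooooWWWWWWWWWWWWW
192 ###########ooo####ooooWWWWWWWWooWWWWW
194 ###########oo####ooooWWWWWWWWoooWWWWW
196 ################ooooWWWWWWWoooooWWWWW
198 ###############oooWWWWWWWWooooooWWWWW
200 ooo###########oooWWWWWWWWWooooooWWWWW
202 oooo#########oooWWWWWWWWWWooooooWWWWW
204 ooooggg#####ggWWWWWWWWWWWWooooWWWWWWW
206 ooooWggg###oWggWWWWWWWWWWWoooWWWWWWWW
208 ooooWggg###oWggWWWWWWWWWWWooWWWWWWWWW
210 ooooWggg###WWggWWWWWWWWWWWWWWWWWWWWWW
212 ooooogggg##WWggWWWWWWWWWWWWWWWWWWWWWW
214 ooooogggg##WWggWWWWWWWWWWWWWWWWWWWWWW
216 oooooWggg#WWWggWWWWWWWWWWWWWWWWWWWWWW
218 oooooWgggWWWWggWWWWWWWWWWWWWWWWWWWWWW
220 oooooooWWWWWWggWWWWWWWWWWWWWWWWWWWWWW
222 oooooooWWWWWggggWWWWWWWWWWWWWWWWWWWWW
224 oooooooWWWWgggggWggWWWWWWWWWWWWWWWWWW
226 oooooooWWWWggggggggWWWWWWWWWWWWWWWWWW
228 WWoooooWWWWggggggggWWWWWWWWWWWWWWWWWW
230 WWWWoooWWWWgggggggggWWWWWWWWWWWWWWWWW
232 WWWWoooWWWWgggggggggWWWWWWWWWWWWWWWWW
234 WWWWoooWWWWgggggggggWWWWWWgggggWWWWWW
[[232.39204184 226.31379306]
 [231.7748601  219.42268976]]
lin [ 2.88  0.05 -0.12] rot [-0.01 -0.02 -0.12]
```

The tip shows at v≈219, which confirms an offset of about 18 mm, and the arm is still upright at u≈243. I'll swing it now.

Request:
{"method": "step_arm", "body": {
  "linear": [
    [1.5,0,0],
    [2.8,0,0],
    [3.9,0,0],
    [4.9,0,0.3],
    [4.9,0,0.3]
  ],
  "delta_rot": [
    [0,0,0],
    [0,0,0],
    [0,0,0],
    [0,0,0],
    [0,0,0]
  ],
  "grip": [-1,-1,-1,-1,-1]
}}

```text
time: 28.67
eef_pos: [0.6444, -0.2343, 0.1228]
tool_rot: [[-0.963, -0.269, 0.003], [-0.269, 0.963, -0.001], [-0.002, -0.002, -1.0]]
contact_force: [-0.5, 0.0, 0.4]
opening: 0.005
grip_force: 0.0
```

Request:
{"method": "step_arm", "body": {
  "linear": [
    [1,0,0.6],
    [1.7,0,1.4],
    [2.2,0,2.4],
    [2.4,0,3.1],
    [2.4,0,3.1]
  ],
  "delta_rot": [
    [0,0,0],
    [0,0,0],
    [0,0,0],
    [0,0,0],
    [0,0,0]
  ],
  "grip": [-1,-1,-1,-1,-1]
}}

```text
time: 29.08
eef_pos: [0.6208, -0.2392, 0.0875]
tool_rot: [[-0.963, -0.27, -0.002], [-0.27, 0.963, 0.0], [0.002, 0.001, -1.0]]
contact_force: [-0.4, 0.3, 0.2]
opening: -0.003
grip_force: 0.0
```

```bash
python3 - <<'E'
from asc import *
from bench import bot
st();c,s=.9623,.2719
cv2.imwrite("pics/scene6.png",bot.camera("scene")["img"])
asc("pics/scene6.png",216,290,190,236)
for X,Z in((.091,.084),):go(.5322+X*c,-.2644+X*s,Z,105.78)
E
```

```text
t 29.08 q [ 13.  35.   8.  92.  -6.  53. 129.] p [ 0.6208 -0.2392  0.0875] phi 105.66 op -0.003 F [-0.4  0.3  0.2] g 0.0
190 ooooooooo#############oog###WWWWWWWWW
192 oWooooooo############ooo###WWWooWWWWW
194 oooooooooo###########ooo###WooooWWWWW
196 ooooooooooo###############ooooooWWWWW
198 oooWooooooooo#############ooooooWWWWW
200 oooooooooooooo#########WWW##ooooWWWWW
202 ooooooooooooooogg#####WWWW##ooooWWWWW
204 oooWWooooooooooggg###WWWWWooooWWWWWWW
206 WooooooooooooWWgggg##WWWWWoooWWWWWWWW
208 oWWooooooooWWWWgggg##WWWWWooWWWWWWWWW
210 ooooooooooWWWWWgggg##WWWWWWWWWWWWWWWW
212 oooooooooWWWWWWWggg##ggWWWWWWWWWWWWWW
214 ooooooooWWWWWWWWggg#ggWWWWWWWWWWWWWWW
216 oooWoooWWWWWWWWWgggggWWWWWWWWWWWWWWWW
218 WWoooooWWWWWWWWWggggWWWWWWWWWWWWWWWWW
220 WWWoooWWWWWWWWggggggWWWWWWWWWWWWWWWWW
222 oWWoooWWWWWWgggggggWWWWWWWWWWWWWWWWWW
224 WWWoWoWWWWWggggggggWWWWWWWWWWWWWWWWWW
226 WWWoooWWWWWggggggggWWWWWWWWWWWWWWWWWW
228 WWoWWWWWWWWggggggggWWWWWWWWWWWWWWWWWW
230 WWWWWWoWWWWggggggggWWWWWWWWWWWWWWWWWW
232 WWWWWooWWWWgggggggggWWWWWWWWWWWWWWWWW
234 WWWWWWWWWWWgggggggggWWWWWWgggggWWWWWW
lin [ 0.17 -0.01  0.42] rot [ 0.05 -0.07 -0.11]
```

The arm now lies over the lid, with its tip near (258,212). I'll press it home until I feel force.

Request:
{"method": "step_arm", "body": {
  "linear": [
    [0.1,0,0.2],
    [0.1,0,0.4],
    [0.1,0,0.4]
  ],
  "delta_rot": [
    [0,0,0],
    [0,0,0],
    [0,0,0]
  ],
  "grip": [-1,-1,-1]
}}

```text
time: 29.38
eef_pos: [0.6209, -0.2394, 0.0849]
tool_rot: [[-0.963, -0.27, -0.0], [-0.27, 0.963, -0.0], [0.0, -0.0, -1.0]]
contact_force: [-0.5, 0.2, 0.0]
opening: 0.001
grip_force: 0.0
```

Request:
{"method": "step_arm", "body": {
  "linear": [
    [0,0,0.1],
    [0,0,0.15],
    [0,0,0.15]
  ],
  "delta_rot": [
    [0,0,0],
    [0,0,0],
    [0,0,0]
  ],
  "grip": [-1,-1,-1]
}}

```text
time: 29.63
eef_pos: [0.6208, -0.2395, 0.0836]
tool_rot: [[-0.963, -0.27, 0.0], [-0.27, 0.963, -0.0], [-0.0, -0.0, -1.0]]
contact_force: [-1.0, -0.3, 0.7]
opening: 0.0
grip_force: 0.2
```

Request:
{"method": "step_arm", "body": {
  "linear": [
    [0,0,0.1],
    [0,0,0.2],
    [0,0,0.2]
  ],
  "delta_rot": [
    [0,0,0],
    [0,0,0],
    [0,0,0]
  ],
  "grip": [-1,-1,-1]
}}

```text
time: 29.88
eef_pos: [0.6207, -0.2396, 0.0814]
tool_rot: [[-0.963, -0.27, -0.0], [-0.27, 0.963, -0.0], [0.0, -0.0, -1.0]]
contact_force: [0.1, -0.3, -0.0]
opening: -0.0
grip_force: 0.2
```

Request:
{"method": "step_arm", "body": {
  "linear": [
    [0,0,0.1],
    [0,0,0.15],
    [0,0,0.15]
  ],
  "delta_rot": [
    [0,0,0],
    [0,0,0],
    [0,0,0]
  ],
  "grip": [-1,-1,-1]
}}

```text
time: 30.13
eef_pos: [0.6207, -0.2396, 0.08]
tool_rot: [[-0.963, -0.27, -0.0], [-0.27, 0.963, -0.0], [0.0, -0.0, -1.0]]
contact_force: [-0.0, 0.4, 0.1]
opening: 0.002
grip_force: 0.1
```

Request:
{"method": "step_arm", "body": {
  "linear": [
    [0,0,0.1],
    [0,0,0.15],
    [0,0,0.15]
  ],
  "delta_rot": [
    [0,0,0],
    [0,0,0],
    [0,0,0]
  ],
  "grip": [-1,-1,-1]
}}

```text
time: 30.38
eef_pos: [0.6208, -0.2396, 0.0789]
tool_rot: [[-0.963, -0.27, 0.0], [-0.27, 0.963, -0.0], [-0.0, -0.0, -1.0]]
contact_force: [-2.0, 0.3, 4.6]
opening: -0.002
grip_force: 2.3
```

Request:
{"method": "step_arm", "body": {
  "linear": [
    [0,0,0.1],
    [0,0,0.15],
    [0,0,0.15]
  ],
  "delta_rot": [
    [0,0,0],
    [0,0,0],
    [0,0,0]
  ],
  "grip": [-1,-1,-1]
}}

```text
time: 30.63
eef_pos: [0.6209, -0.2397, 0.0786]
tool_rot: [[-0.963, -0.27, 0.001], [-0.27, 0.963, -0.0], [-0.001, -0.0, -1.0]]
contact_force: [-9.7, 2.6, 21.1]
opening: 0.0
grip_force: 10.6
```

```bash
python3 - <<'E'
from asc import *
from bench import bot
st();c,s=.9623,.2719
cv2.imwrite("pics/scene7.png",bot.camera("scene")["img"])
asc("pics/scene7.png",230,290,190,232,1)
W=lambda X,z,y=0:(.5322+X*c-y*s,-.2644+X*s+y*c,z)
for a in(0,.1,.2,.4,.6):
    t=np.array([.122-.06*np.cos(a)+.004*np.sin(a),.098+.06*np.sin(a)+.004*np.cos(a)])
    print(a,pr("scene",[W(t[0],t[1],-.008),W(t[0],t[1],.008)]).round(1).tolist())
E
```

```text
t 30.63 q [ 13.  36.   8.  92.  -6.  52. 129.] p [ 0.6209 -0.2397  0.0786] phi 105.67 op 0.0 F [-9.7  2.6 21.1] g 10.558738780673593
190 o#############################ooooWgggggggggWWWWWWWWWWWWWWWW
191 oo############################ooooggggggggggooooWWWWWWWWWWWW
192 oo#####oo#####################oooogg####ggggooooooWWWWWWWWWW
193 ooo#####oo###################WWWWWg#######goooooooWWWWWWWWWW
194 ooo######o###################WWWWWg#######ooooooooWWWWWWWWWW
195 oooo########################WWWWWW########ooooooooWWWWWWWWWW
196 ooooo#######################WWWWWW#######oooooooooWWWWWWWWWW
197 ooooo#######################WWWWW#######ooooooooooWWWWWWWWWW
198 oooooo######################WWWWW######oooooooooooWWWWWWWWWW
199 ooooooo#####################WWWW#######oooooooooooWWWWWWWWWW
200 ooooooo################################oooooooooooWWWWWWWWWW
201 ooooooooo################################oooooooooWWWWWWWWWW
202 oooooooooooo######################WW#######ooooooWWWWWWWWWWW
203 ooooooooooooo###################WWWWW#####ooooooWWWWWWWWWWWW
204 oooooooooooooo#################WWWWWW###ooooooWWWWWWW
[... 1245 characters left out ...]
4 WWWWWWWWggggggggggggggggWWWWWWWWWWWWWWWWWWWWWWWWWWWWWWWWWWWW
225 WWWWWWWWggggggggggggggggWWWWWWWWWWWWWWWWWWWWWWWWWWWWWWWWWWWW
226 WWWWWWWWggggggggggggggggWWWWWWWWWWWWWWWWWWWWWWWWWWWWWWWWWWWW
227 WWWWWWWWggggggggggggggggWWWWWWWWWWWWWWWWWWWWWWWWWWWWWWWWWWWW
228 WWWWWWWWggggggggggggggggWWWWWWWWWWWWWWWWWWWWWWWWWWWWWWWWWWWW
229 WWWWWWWWggggggggggggggggWWWWWWWWWWWWWWWWWWWWWWWWWWWWWWWWWWWW
230 WWWWWWWWggggggggggggggggWWWWWWWWWWWWWWWWWWWWWWWWWWWWWWWWWWWW
231 WWWWWWWWggggggggggggggggWWWWWWWWWWWWWWWWWWWWWWWWWWWWWWWWWWWW
0 [[257.2, 212.7], [262.8, 214.5]]
0.1 [[256.9, 210.7], [262.5, 212.5]]
0.2 [[256.5, 208.8], [262.1, 210.6]]
0.4 [[255.2, 205.5], [260.8, 207.3]]
0.6 [[253.3, 203.0], [259.0, 204.8]]
```

Clamp A is home: 21 N stop, and the tip matches the angle-0 projection. On to clamp B, mirrored.

Request:
{"method": "step_arm", "body": {
  "linear": [
    [0,0,-2],
    [0,0,-6],
    [0,0,-10],
    [0,0,-14],
    [0,0,-16],
    [2,0,-16],
    [5,0,-16],
    [8,0,-16]
  ],
  "delta_rot": [
    [0,0,0],
    [0,0,0],
    [0,0,0],
    [0,0,0],
    [0,0,0],
    [0,0,0],
    [0,0,0],
    [0,0,0]
  ],
  "grip": [-1,-1,-1,-1,-1,-1,-1,-1]
}}

```text
time: 31.35
eef_pos: [0.5431, -0.2609, 0.237]
tool_rot: [[-0.962, -0.271, 0.0], [-0.271, 0.962, -0.0], [-0.0, -0.0, -1.0]]
contact_force: [0.3, -1.0, -0.1]
opening: 0.004
grip_force: 0.0
```

Request:
{"method": "step_arm", "body": {
  "linear": [
    [3,0,0],
    [6,0,0],
    [9,0,0],
    [12,0,0],
    [15,0,0],
    [17,0,0],
    [17,0,0],
    [17,0,0]
  ],
  "delta_rot": [
    [0,0,0],
    [0,0,0],
    [0,0,0],
    [0,0,0],
    [0,0,0],
    [0,0,0],
    [0,0,0],
    [0,0,0]
  ],
  "grip": [-1,-1,-1,-1,-1,-1,-1,-1]
}}

```text
time: 32.02
eef_pos: [0.3796, -0.3074, 0.2375]
tool_rot: [[-0.963, -0.269, 0.001], [-0.269, 0.963, -0.0], [-0.001, -0.001, -1.0]]
contact_force: [0.4, -0.5, 0.3]
opening: 0.002
grip_force: 0.0
```

```bash
python3 - <<'E'
from h import *
st();c,s=.9623,.2719
X=-.165;go(.5322+X*c,-.2644+X*s,.116,105.7)
E
```

```text
t 32.02 q [ 23.   8.  14. 110.  -2.  62. 143.] p [ 0.3796 -0.3074  0.2375] phi 105.6 op 0.002 F [ 0.4 -0.5  0.3] g 0.0
lin [ 6.500e-01 -1.000e-02  1.215e+01] rot [-0.03  0.05 -0.1 ]
```

Request:
{"method": "step_arm", "body": {
  "linear": [
    [0.6,0,2],
    [0.6,0,5],
    [0.6,0,8],
    [0.6,0,11],
    [0.6,0,12.1],
    [0.6,0,12.1],
    [0.6,0,12.1]
  ],
  "delta_rot": [
    [0,0,0],
    [0,0,0],
    [0,0,0],
    [0,0,0],
    [0,0,0],
    [0,0,0],
    [0,0,0]
  ],
  "grip": [-1,-1,-1,-1,-1,-1,-1]
}}

```text
time: 32.6
eef_pos: [0.3749, -0.3084, 0.1161]
tool_rot: [[-0.963, -0.271, -0.001], [-0.271, 0.963, 0.0], [0.001, 0.0, -1.0]]
contact_force: [0.8, -0.8, 0.4]
opening: -0.004
grip_force: 0.0
```

```bash
python3 - <<'E'
from h import *
st();c,s=.9623,.2719
X=-.137;go(.5322+X*c,-.2644+X*s,.116,105.7)
E
```

```text
t 32.6 q [ 24.  17.  14. 117.  -5.  47. 147.] p [ 0.3749 -0.3084  0.1161] phi 105.73 op -0.004 F [ 0.8 -0.8  0.4] g 0.0
lin [-2.63 -0.04  0.  ] rot [ 0.03 -0.03  0.03]
```

Request:
{"method": "step_arm", "body": {
  "linear": [
    [-1.4,0,0],
    [-2.6,0,0],
    [-3.7,0,0],
    [-4.8,0,0.3],
    [-4.8,0,0.3]
  ],
  "delta_rot": [
    [0,0,0],
    [0,0,0],
    [0,0,0],
    [0,0,0],
    [0,0,0]
  ],
  "grip": [-1,-1,-1,-1,-1]
}}

```text
time: 33.02
eef_pos: [0.4231, -0.2946, 0.1131]
tool_rot: [[-0.962, -0.273, 0.001], [-0.273, 0.962, -0.0], [-0.001, -0.0, -1.0]]
contact_force: [-0.0, 0.9, -0.4]
opening: -0.001
grip_force: 0.0
```

Request:
{"method": "step_arm", "body": {
  "linear": [
    [-0.9,0,0.6],
    [-1.7,0,1.4],
    [-2.2,0,2.4],
    [-2.4,0,3],
    [-2.4,0,3]
  ],
  "delta_rot": [
    [0,0,0],
    [0,0,0],
    [0,0,0],
    [0,0,0],
    [0,0,0]
  ],
  "grip": [-1,-1,-1,-1,-1]
}}

```text
time: 33.43
eef_pos: [0.4432, -0.2886, 0.0812]
tool_rot: [[-0.963, -0.271, -0.002], [-0.271, 0.963, 0.001], [0.002, 0.002, -1.0]]
contact_force: [-0.7, -0.5, 1.1]
opening: -0.001
grip_force: 0.0
```

Request:
{"method": "step_arm", "body": {
  "linear": [
    [0,0,0.1],
    [0,0,0.2],
    [0,0,0.3],
    [0,0,0.3]
  ],
  "delta_rot": [
    [0,0,0],
    [0,0,0],
    [0,0,0],
    [0,0,0]
  ],
  "grip": [-1,-1,-1,-1]
}}

```text
time: 33.77
eef_pos: [0.4434, -0.2894, 0.0802]
tool_rot: [[-0.963, -0.27, 0.0], [-0.27, 0.963, -0.0], [-0.0, -0.0, -1.0]]
contact_force: [-0.5, -1.5, -0.3]
opening: 0.004
grip_force: 0.0
```

Request:
{"method": "step_arm", "body": {
  "linear": [
    [0,0,0.1],
    [0,0,0.15],
    [0,0,0.15]
  ],
  "delta_rot": [
    [0,0,0],
    [0,0,0],
    [0,0,0]
  ],
  "grip": [-1,-1,-1]
}}

```text
time: 34.02
eef_pos: [0.4436, -0.2894, 0.0788]
tool_rot: [[-0.963, -0.27, 0.0], [-0.27, 0.963, -0.0], [-0.0, -0.0, -1.0]]
contact_force: [-0.4, 0.8, 3.2]
opening: 0.001
grip_force: 1.7
```

Request:
{"method": "step_arm", "body": {
  "linear": [
    [0,0,0.1],
    [0,0,0.15],
    [0,0,0.15]
  ],
  "delta_rot": [
    [0,0,0],
    [0,0,0],
    [0,0,0]
  ],
  "grip": [-1,-1,-1]
}}

```text
time: 34.27
eef_pos: [0.4438, -0.2895, 0.0784]
tool_rot: [[-0.963, -0.27, 0.001], [-0.27, 0.963, -0.0], [-0.001, -0.0, -1.0]]
contact_force: [-8.5, 4.6, 26.9]
opening: -0.003
grip_force: 13.7
```

Clamp B hits its stop at the same height. I'll withdraw and check the lid and both clamps.

Request:
{"method": "step_arm", "body": {
  "linear": [
    [0,0,-2],
    [0,0,-6],
    [0,0,-10],
    [0,0,-14],
    [0,0,-18],
    [3,3,-20],
    [6,6,-20],
    [6,6,-20]
  ],
  "delta_rot": [
    [0,0,0],
    [0,0,0],
    [0,0,0],
    [0,0,0],
    [0,0,0],
    [0,0,0],
    [0,0,0],
    [0,0,0]
  ],
  "grip": [-1,-1,-1,-1,-1,-1,-1,-1]
}}

```text
time: 34.93
eef_pos: [0.3658, -0.246, 0.2782]
tool_rot: [[-0.963, -0.27, 0.002], [-0.27, 0.963, 0.0], [-0.002, -0.0, -1.0]]
contact_force: [0.6, -1.4, -0.0]
opening: 0.002
grip_force: 0.0
```

```bash
python3 - <<'E'
from asc import *
from bench import bot
st();c,s=.9623,.2719
cv2.imwrite("pics/scene8.png",bot.camera("scene")["img"])
asc("pics/scene8.png",230,326,156,232,2)
W=lambda X,z,y=0:(.5322+X*c-y*s,-.2644+X*s+y*c,z)
for sg in(1,-1):
  for a in(0,.1,.3,1.57):
    t=np.array([.122-.06*np.cos(a)+.004*np.sin(a),.098+.06*np.sin(a)+.004*np.cos(a)])
    print(sg,a,pr("scene",[W(sg*t[0],t[1],-.008),W(sg*t[0],t[1],.008)]).round(1).tolist())
print("plate corners home",pr("scene",[W(x*.096,.092,y*.06) for x,y in((-1,-1),(-1,1),(1,1),(1,-1))]).round(1).tolist())
E
```

```text
t 34.93 q [ 17.   0.  13. 112.  -0.  67. 136.] p [ 0.3658 -0.246   0.2782] phi 105.64 op 0.002 F [ 0.6 -1.4 -0. ] g 0.0
156 WWWWWWWWWWgWWWgoooooooooooWWWWWWWggWWWWWWWoooooo
158 WWgWWWWoWWWWWWWoooooooooooooooooWWWWWWWooooooooo
160 WoWWWWWoWWWWWWWooooooooooooooooooooooooooooooooo
162 ooWWWWWgWWWWWWWooooooooooooooooooooooooooooooooo
164 WWWWWWWWggWWWWWooooooooooooooooooooooooooWWooooo
166 WWWWWWWWWWWWWWWoooooooooooooooooooooooooooooWooo
168 WooWWWWWWWWWWWWooooooooooooooooooooooooooooooooo
170 WWWWWWWWWWWWWWWooooooooooooooooooooooooooooooooo
172 WWoWWWWWWWWWWWWooooooooooooooooooooooooooooooooW
174 WooWWWWWWWWWWWWooooooooooooooooooooooooooooooooW
176 oooWWWWWWWWWWWWooooooooooooooooooooooooooooooooW
178 ooogWWWWWWWWWWWooooWoooooooooooooWooooooooooooWo
180 ooogWWWWWWWWWWWoooooooooooooooooggoooWoooooooooW
182 ooooWWWWWWWWWWWoooooooWWWoooooogggggggoooooooooo
184 ooooWWWWWWWWWWWooooooWWWWWWoooWgggggggoooooooooo
186 ooooWWWWWWWWWWgooooWWWWWWWWWWoggggggggoooooooooo
188 oooogWWWWWWWWWooooWWWWWWWWWWWWggggggggooooooooWo
190 oooooggWWWWggooooWWWWWWWWWWWWgggWWWWWgooooooWooo
192 ooooooooooooooooWWWWWW
[... 731 characters left out ...]
gggWWWWWWWWWWWWWWWWWWWWWWWWWWWWWooooo
222 WWWWWggggggggWWWWWWWWWWWWWWWWWWWWWWWWWWWWWWooooo
224 WWWWggggggggWWWWWWWWWWWWWWWWWWWWWWWWWWWWWWWWoooo
226 WWWWggggggggWWWWWWWWWWWWWWWWWWWWWWWWWWWWWWWooooo
228 WWWWggggggggWWWWWWWWWWWWWWWWWWWWWWWWWWWWWWoooooo
230 WWWWggggggggWWWWWWWWWWWWWWWWWWWWWWWWWWWWWooooooo
1 0 [[257.2, 212.7], [262.8, 214.5]]
1 0.1 [[256.9, 210.7], [262.5, 212.5]]
1 0.3 [[255.9, 207.1], [261.5, 208.9]]
1 1.57 [[239.4, 204.2], [245.3, 206.1]]
-1 0 [[285.4, 190.7], [290.7, 192.3]]
-1 0.1 [[285.5, 188.5], [290.9, 190.1]]
-1 0.3 [[286.1, 184.0], [291.5, 185.5]]
-1 1.57 [[298.4, 161.1], [303.8, 162.5]]
plate corners home [[275.8, 183.6], [315.3, 195.3], [273.3, 231.1], [231.2, 216.8]]
```

Both arms read as down in the image: tip A near (257,216) and tip B near (287,192), next to the angle-0 projections. The lid outline is in place and nothing is touched, so I'll hand in.

```bash
python3 -c "
from bench import bot
print(bot.sign_off())"
```

```text
the job is handed in; nothing more can be done
None
```

I handed the job in at about 35 s: both tiles stand upright in the box, one on each side of the divider, the lid is seated and both clamps are pressed to their stops. The hand-in returned no verdict.

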